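# Nest the measuring cups on the cork mat

### The arm

A 7-joint arm with a two-finger parallel gripper is mounted at the origin on a cart in front of the work surface, level with it; the furniture and walls round the work are solid. World frame = base frame: x ahead of the robot, y to its left, z up, the work surface at z = 0. Lengths are in m, angles in rad, forces in N, time in s.
With the tool pointing down it reaches from about 0.425 to 0.925 m from the base axis. Payload 6.8 kg.
Tool frame: the origin (TCP) lies between the finger pads; the fingertips stand r.tip_extent ahead of it and the grasp point (between the pads) lies 5 mm behind it (r.tip_extent is the distance from the TCP to the fingertips, in m); y points along the fingers, x is the direction in which the jaws open and shut, and the axes are right-handed (so a half turn about y gives the same grasp; the last joint's range is limited). The gripper opens to 85 mm and grips with 20 to 120 N. Pads are 22 mm wide; open, the fingers measure 114 mm over their backs; the gripper's body (76 mm by 85 mm) begins 54 mm behind the grasp point. The pads swing forward as they close: fully open they stand 13 mm farther back than shut.
Start: joints at [-1.268, 0.477, 0.022, 1.555, -0.011, 1.109, -0.083], TCP at [0.27, 0.619, 0.208] pointing down, gripper open.
Joint ranges: [-2.96, 2.96], [-0.34, 2.1], [-1.41, 1.46], [0.24, 2.44], [-1.37, 4.51], [0.17, 1.92], [-2.96, 2.96]. Speed limits (rad/s): [2.39, 2.39, 3.14, 3.14, 3.14, 3.14, 3.14].

### API

Orientations are given as a rotation vector (axis times angle).
In Python, from bench import r gives the robot as it stands.
- The arm moves only by the tool send_rows, never from a script. Its argument "plan" is a list of rows, each a list of 5 numbers: the shift along the tool's x, y, z in cm, then the turn about the tool's y in degrees, then the opening, from 0 (shut) to 1 (fully open). In form: [[dx, dy, dz, spin, grip], ...]. A call has 1 to 12 rows; each row shifts and turns the commanded pose from where the row before left it, along the tool's axes as they then stand; what a row does not reach is not made up. A row lasts 1/8 s, in which the tool goes at most 62.5 mm and 10.7 degrees, less where a joint would pass 70% of its speed; a pose out of reach is approached as far as the arm can. A call is refused whole if a number of a shift passes 6.25 or a number of a turn 10.7, either way. A call with a gripper value outside its range is refused whole. The fingers move at their own pace and stop on an object; "force" is the grip in N (left out, the last holds). Time passes only in rows, so rows that do not move let the fingers close. It gives the time, the measured TCP pose, the force and the opening at its end, in the units of the state.
- r.get_obs(): the state, without advancing time (a new reading comes with each control period).
- r.grab_frame(name): name is "scene" or "side" or "wrist"; returns a dict with "image" (420x560x3 uint8, red, green, blue), "camera_matrix" (3x3 intrinsics, pixels), "cam_to_world" (4x4, takes a point from camera to world coordinates). Camera axes: x right, y down, z forward; pixel columns grow to the right and rows downward; lengths in m; the calibration is good to about 2 mm. A picture is of the moment at which its call begins. There is no depth.
- r.hand_in(): hands the job in, once; it reports no verdict.
Trained networks look in the newest picture that a camera, given by its name, has taken for a name from the list of things; names that differ only in an ending like _2 or _b are one class to them, and where a whole thing is asked for, a point or a joint stands for the part that bears it (a point fixed in the world has none). Each returns a list of dicts, best first, with "p" (0 to 1); they miss things now and then, are a little off and sometimes report something else, mostly with a low value. They report only what shows in the picture. A call takes as long as a camera call.
- r.recognise(camera, target): "rect" ([left, top, right, bottom] in pixels, round what is visible of it).
The state is a dict: "clock": time; "joints": joint angles; "qvel": joint speeds; "tau": joint torques, N m; "tcp_pos": TCP position; "orientation": TCP orientation; "contact_force": force on the tool from outside, world axes, zero at the start; "moment": the same for the moment, N m; "grip_width": finger opening in m.
Only numpy, scipy, OpenCV 4.12 (cv2) and the standard library are available. Lean on these libraries where they do the work, as an engineer would, in place of code of your own. Each camera call takes 0.05 s, during which the arm holds its last target.

### The job

Put the four steel measuring cups away as one nest on the round cork mat: the largest in the middle of the mat, the second largest inside it, then the third, and the smallest innermost. Each cup must stand upright, right down on the floor of the one it sits in, and the jars and the pepper mill stay where they are.

Things in the scene. Friction and masses are not known exactly. Their poses are not given: they have to be found in the camera images.
- cup_1_mid (a point): largest of four round tapered steel measuring cups, open on top, loose, about 77 g: 90 mm across the rim, 82 mm across the flat base, 42 mm high, wall 2.5, floor 3. Point: on the cup's axis, 21 mm above its underside; z up. A level bar handle 12 mm wide, 6 thick runs from the rim along +x, ending 95 mm from the axis; its mid-thickness is 44 mm above the underside.
- cup_2_mid (a point): second largest of four round tapered steel measuring cups, open on top, loose, about 60 g: 73 mm across the rim, 65 mm across the flat base, 47 mm high, wall 2.5, floor 3. Point: on the cup's axis, 23.5 mm above its underside; z up. A level bar handle 12 mm wide, 6 thick runs from the rim along +x, ending 95 mm from the axis; its mid-thickness is 49 mm above the underside.
- cup_3_mid (a point): third largest of four round tapered steel measuring cups, open on top, loose, about 46 g: 56 mm across the rim, 48 mm across the flat base, 52 mm high, wall 2.5, floor 3. Point: on the cup's axis, 26 mm above its underside; z up. A level bar handle 12 mm wide, 6 thick runs from the rim along +x, ending 95 mm from the axis; its mid-thickness is 54 mm above the underside.
- cup_4_mid (a point): smallest of four round tapered steel measuring cups, open on top, loose, about 35 g: 40 mm across the rim, 32 mm across the flat base, 57 mm high, wall 2.5, floor 3. Point: on the cup's axis, 28.5 mm above its underside; z up. A level bar handle 12 mm wide, 6 thick runs from the rim along +x, ending 95 mm from the axis; its mid-thickness is 59 mm above the underside.
- mat: round cork mat, 130 mm across, 8 thick, fixed; origin at the centre of its underside, z up. It and the cups lie on a level board over the hob, top at z = 0.090 m. A cup nests in the next larger with 5 to 6 mm play all round, its rim and handle 8 mm above that one's. Handles may point any way, but fingers holding one meet the handle below if both point nearly the same way.
- honey_jar: squat brown jar with a black lid, 70 mm across, 104 mm high, standing loose on the far part of the board; to be left alone. Origin at the centre of its underside. Beyond the board, wall cupboards hang above the worktop on both sides (from about z = 0.42 m up, at x over 0.53 with y over 0.28 or under -0.33): an arm that swings in from the side should first draw in towards its base.
- pepper_mill: wooden pepper mill, 58 mm across, 150 mm high, standing loose on the far part of the board; to be left alone. Origin at the centre of its underside.
- spice_jar: small spice jar with a flip cap, 44 mm across, 64 mm high, standing loose on the far part of the board; to be left alone. Origin at the centre of its underside.

How it is judged:
By the outcome, as a careful person would: the job done as asked, in the order asked, and still so for the second after the job is handed in, with the robot touching nothing.
It also fails if it takes over 112 s, if anything falls off the work surface, if the arm or the gripper's body presses on something with over 40 N, if the wrist force passes 120 N, or if a joint passes its speed limit or range.

## Working session

There is one attempt and no reset: what is moved stays moved. The work goes in short steps, Python scripts to look and compute and a tool call to move; the robot and the scene stay as the last step left them, time stands still between calls to the robot, and variables do not carry over. Pictures are saved under pics/ and viewed, and the job is handed in when it is done.

Besides the shell and the picture viewer there is one more tool, called as a command line: name --pt "numbers of a row" for each row, then --argument value for the rest. send_rows: Moves the arm, as the interface text tells. Its arguments: {"type":"object","properties":{"plan":{"type":"array","items":{"type":"array","items":{"type":"number"}}},"force":{"type":"number"}},"required":["plan"]}

```bash
ls -la; mkdir -p pics; python3 - <<'E'
from bench import r
import cv2,numpy as np
o=r.get_obs(); print({k:np.round(v,4) for k,v in o.items()}, r.tip_extent)
for n in ["scene","side","wrist"]:
    f=r.grab_frame(n); cv2.imwrite(f"pics/a_{n}.png",cv2.cvtColor(f["image"],cv2.COLOR_RGB2BGR))
    print(n,np.round(f["camera_matrix"],1).tolist(),np.round(f["cam_to_world"],3).tolist())
    for t in ["cup_1_mid","mat","honey_jar","pepper_mill","spice_jar"]:
        print(t,[(round(d["p"],2),np.round(d["rect"]).astype(int).tolist()) for d in r.recognise(n,t)])
E
```

```text
total 12
drwxr-xr-x  3 agent agent 4096 Dec  6 13:39 .
drwxr-xr-x 23 root  root  4096 Dec  6 13:38 ..
drwxr-xr-x  2 agent agent 4096 Dec  6 13:39 pics
{'clock': np.float64(0.0), 'joints': array([-1.2681,  0.4778,  0.0223,  1.5565, -0.0115,  1.1093, -0.0831]), 'qvel': array([-0.0003, -0.0003, -0.0021,  0.0015,  0.0017, -0.0025,  0.0005]), 'tau': array([-5.00000e-04, -5.96459e+01,  1.60770e+00, -2.81191e+01,
        1.25000e-02,  9.60000e-03, -0.00000e+00]), 'tcp_pos': array([0.2693, 0.6183, 0.2069]), 'orientation': array([-1.3771, -0.9005,  0.9029]), 'contact_force': array([ 0.6217,  0.3702, -0.2292]), 'moment': array([ 0.0122, -0.0312, -0.02  ]), 'grip_width': np.float64(0.0852)} 0.014
scene [[485.7, 0.0, 284.4], [0.0, 485.7, 205.3], [0.0, 0.0, 1.0]] [[0.733, -0.338, 0.591, -0.018], [-0.68, -0.388, 0.622, -0.68], [0.019, -0.858, -0.514, 0.718], [0.0, 0.0, 0.0, 1.0]]
cup_1_mid [(0.58, [276, 241, 341, 284]), (0.39, [306, 148, 325, 208])]
mat [(0.63, [145, 182, 197, 212])]
honey_jar [(0.8, [349, 182, 384, 234]), (0.42, [284, 168, 299, 190])]
pepper_mill [(0.75, [282, 167, 300, 189]), (0.55, [305, 148, 326, 208])]
spice_jar [(0.67, [284, 167, 301, 190]), (0.17, [143, 182, 199, 213])]
side [[392.4, 0.0, 275.6], [0.0, 392.4, 210.3], [0.0, 0.0, 1.0]] [[-0.978, -0.097, 0.187, 0.452], [-0.21, 0.46, -0.863, 0.784], [-0.002, -0.883, -0.47, 0.544], [0.0, 0.0, 0.0, 1.0]]
cup_1_mid [(0.98, [289, 175, 338, 205])]
mat [(0.9, [268, 282, 343, 343])]
honey_jar [(0.96, [211, 154, 245, 202])]
pepper_mill [(0.97, [194, 162, 222, 228])]
spice_jar [(0.92, [182, 215, 208, 249])]
wrist [[378.8, 0.0, 281.6], [0.0, 378.8, 213.8], [0.0, 0.0, 1.0]] [[0.399, 0.874, 0.277, 0.198], [0.917, -0.381, -0.12, 0.65], [0.001, 0.302, -0.953, 0.374], [0.0, 0.0, 0.0, 1.0]]
cup_1_mid []
mat []
honey_jar []
pepper_mill []
spice_jar []
```

View pics/a_scene.png

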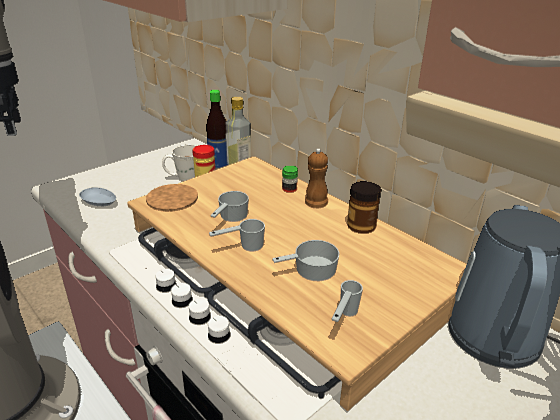

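View pics/a_side.png

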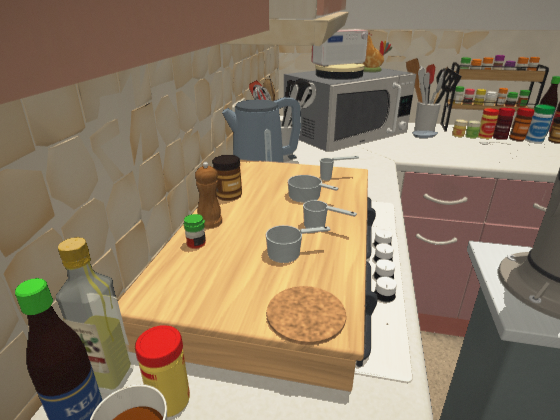

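View pics/a_wrist.png

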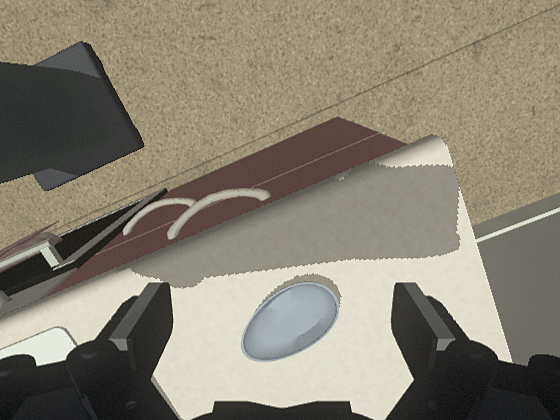

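```bash
python3 - <<'E'
import cv2,numpy as np
from scipy.spatial.transform import Rotation as R
print(np.round(R.from_rotvec([-1.3771, -0.9005,  0.9029]).as_matrix(),3))
a=cv2.imread("pics/a_scene.png")[140:330,130:396]; cv2.imwrite("pics/a_scene_z.png",cv2.resize(a,None,fx=3,fy=3,interpolation=cv2.INTER_CUBIC))
a=cv2.imread("pics/a_side.png")[145:345,170:370]; cv2.imwrite("pics/a_side_z.png",cv2.resize(a,None,fx=3,fy=3,interpolation=cv2.INTER_CUBIC))
E
```

```text
[[ 0.399 -0.001 -0.917]
 [ 0.917 -0.002  0.399]
 [-0.002 -1.    -0.   ]]
```

View pics/a_scene_z.png

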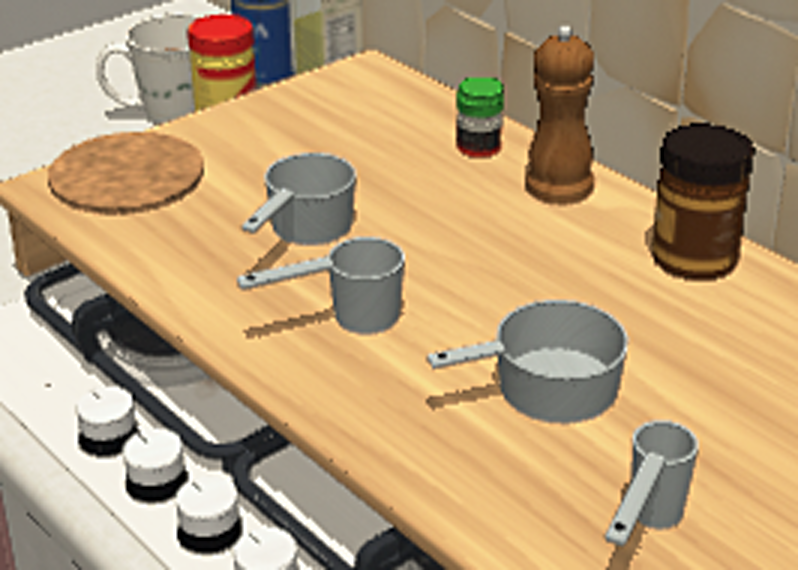

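View pics/a_side_z.png

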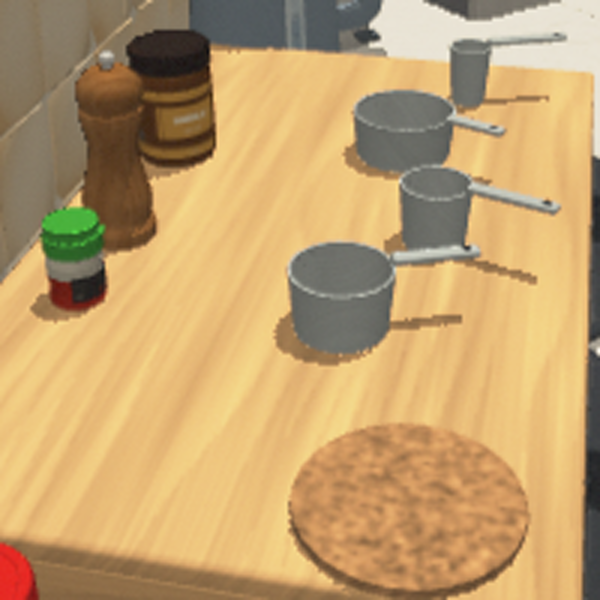

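```bash
cat > h.py <<'E'
import numpy as np,cv2
from scipy.spatial.transform import Rotation as R
def ray(f,uv):
    K=f["camera_matrix"];T=f["cam_to_world"]
    d=T[:3,:3]@np.linalg.solve(K,[uv[0],uv[1],1.]); return T[:3,3],d/np.linalg.norm(d)
def tri(rays):
    A=np.zeros((3,3));b=np.zeros(3)
    for o,d in rays:
        P=np.eye(3)-np.outer(d,d);A+=P;b+=P@o
    p=np.linalg.solve(A,b); return p,[np.linalg.norm((np.eye(3)-np.outer(d,d))@(p-o)) for o,d in rays]
def atz(f,uv,z):
    o,d=ray(f,uv); return o+d*(z-o[2])/d[2]
def proj(f,p):
    T=f["cam_to_world"];q=(np.atleast_2d(p)-T[:3,3])@T[:3,:3]; q=q@f["camera_matrix"].T; return q[:,:2]/q[:,2:]
def grab(r,n,name=None):
    f=r.grab_frame(n)
    if name: cv2.imwrite(f"pics/{name}.png",cv2.cvtColor(f["image"],cv2.COLOR_RGB2BGR))
    return f
def st(r):
    o=r.get_obs(); print("t",round(float(o["clock"]),2),"tcp",np.round(o["tcp_pos"],4),"w",round(float(o["grip_width"]),4),"F",np.round(o["contact_force"],1)); M=R.from_rotvec(o["orientation"]).as_matrix(); print("x_tool",np.round(M[:,0],3),"yaw",round(np.degrees(np.arctan2(M[1,0],M[0,0])),2),"z_tool",np.round(M[:,2],3),"q",np.round(o["joints"],2))
    return o,M
E
python3 - <<'E'
from h import *
from bench import r
s=r.grab_frame("scene");d=r.grab_frame("side")
S={"mat":(126,170),"c2":(311,182),"c3":(367,260),"c1":(562,343),"c4":(664,440),"h2":(248,225),"h3":(242,282),"h1":(432,358),"h4":(617,535)}
D={"mat":(409,505),"c2":(341,270),"c3":(436,184),"c1":(404,116),"c4":(470,46),"h2":(477,252),"h3":(555,207),"h1":(501,130),"h4":(563,37)}
P={}
for k in S:
    p,e=tri([ray(s,np.array(S[k])/3+[130,140]-.33),ray(d,np.array(D[k])/3+[170,145]-.33)]); P[k]=p; print(k,np.round(p,3),np.round(e,4))
for i in "1234":
    v=P["h"+i]-P["c"+i]; print(i,np.linalg.norm(v[:2]),np.degrees(np.arctan2(v[1],v[0])))
for k,u,v in [("spice",(479,90),(72,218)),("mill",(565,32),(105,57)),("honey",(707,140),(170,40))]:
    p,e=tri([ray(s,np.array(u)/3+[130,140]-.33),ray(d,np.array(v)/3+[170,145]-.33)]); print(k,np.round(p,3),np.round(e,4))
st(r)
E
```

```text
mat [0.509 0.295 0.094] [0.0021 0.0021]
c2 [0.579 0.125 0.132] [0.0001 0.0001]
c3 [0.532 0.    0.139] [0.0013 0.0013]
c1 [ 0.579 -0.15   0.126] [0.0019 0.0019]
c4 [ 0.534 -0.276  0.146] [0.0012 0.0012]
h2 [0.494 0.094 0.14 ] [0.0025 0.0025]
h3 [0.444 0.029 0.145] [0.0014 0.0014]
h1 [ 0.493 -0.114  0.136] [0.0016 0.0016]
h4 [ 0.45  -0.313  0.149] [0.0024 0.0024]
1 0.09319655780788424 157.41128322856062
2 0.09076304477039618 -159.79475669080375
3 0.09281519445785125 161.71932613059693
4 0.0921178713094952 -156.47285374512686
spice [0.766 0.129 0.151] [0.001 0.001]
mill [0.771 0.038 0.235] [0.0002 0.0002]
honey [ 0.774 -0.109  0.195] [0.0014 0.0014]
t 1.0 tcp [0.2695 0.6189 0.2079] w 0.0856 F [-0.6 -0.8  0.1]
x_tool [0.399 0.917 0.   ] yaw 66.46 z_tool [-0.917  0.399 -0.   ] q [-1.27  0.48  0.02  1.56 -0.01  1.11 -0.08]
```

send_rows --pt "-5.5 -2.3 -0.5 0 0.5" --pt "-5.5 -2.3 -0.5 0 0.5" --pt "-5.5 -2.3 -0.5 0 0.5" --pt "-5.5 -2.3 -0.5 0 0.5" --pt "-2.25 0 -5.3 0 0.5" --pt "-2.25 0 -5.3 0 0.5" --pt "-2.25 0 -5.3 0 0.5" --pt "-2.25 0 -5.3 0 0.5" --pt "-2.25 0 -5.3 0 0.5"

```text
clock: 2.12
tcp_pos: [0.3992, 0.1987, 0.3004]
orientation: [-1.375, -0.903, 0.9]
contact_force: [1.0, 0.7, 0.6]
grip_width: 0.0428
```

send_rows --pt "-4.25 0.3 -2.75 0 0.5" --pt "-4.25 0.3 -2.75 0 0.5" --pt "-4.25 0.3 -2.75 0 0.5" --pt "-4.25 0.3 -2.75 0 0.5" --pt "-4.25 0.3 -2.75 0 0.5" --pt "-4.25 0.3 -2.75 0 0.5" --pt "0 0 0 0 0.5"

```text
clock: 3.0
tcp_pos: [0.4472, -0.1034, 0.2821]
orientation: [-1.38, -0.896, 0.896]
contact_force: [-0.3, -0.3, 0.5]
grip_width: 0.0428
```

```bash
python3 - <<'E'
from h import *
from bench import r
st(r)
f=grab(r,"wrist","b_wrist"); print(np.round(f["cam_to_world"],3).tolist())
print([(round(x["p"],2),np.round(x["rect"]).tolist()) for x in r.recognise("wrist","cup_1_mid")])
E
```

```text
t 3.0 tcp [ 0.4472 -0.1034  0.2821] w 0.0428 F [-0.3 -0.3  0.5]
x_tool [ 0.406  0.914 -0.001] yaw 66.05 z_tool [-0.914  0.406 -0.001] q [-0.62  0.01  0.73  1.99 -0.01  1.14  1.27]
[[0.406, 0.871, 0.277, 0.376], [0.914, -0.387, -0.123, -0.072], [0.0, 0.303, -0.953, 0.448], [0.0, 0.0, 0.0, 1.0]]
[(0.76, [248.0, 238.0, 338.0, 367.0])]
```

View pics/b_wrist.png

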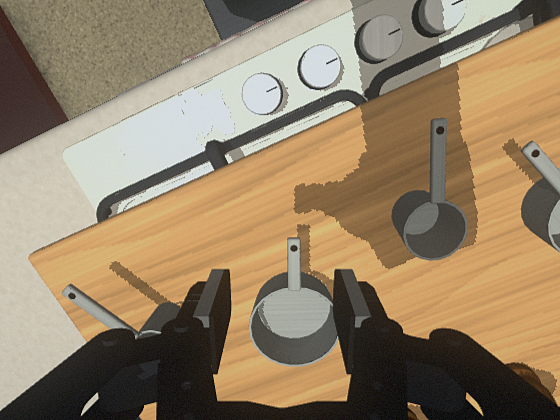

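```bash
python3 - <<'E'
from h import *
a=cv2.imread("pics/b_wrist.png")
z=cv2.resize(a[215:385,230:360],None,fx=4,fy=4,interpolation=cv2.INTER_CUBIC); cv2.imwrite("pics/b1.png",z[:600])
z=cv2.resize(a[105:270,370:560],None,fx=3.5,fy=3.5,interpolation=cv2.INTER_CUBIC); cv2.imwrite("pics/b2.png",z)
E
```

```text
(no output)
```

View pics/b1.png

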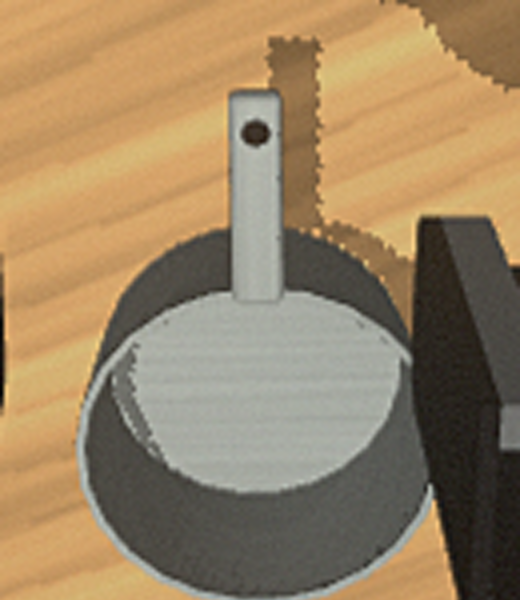

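View pics/b2.png

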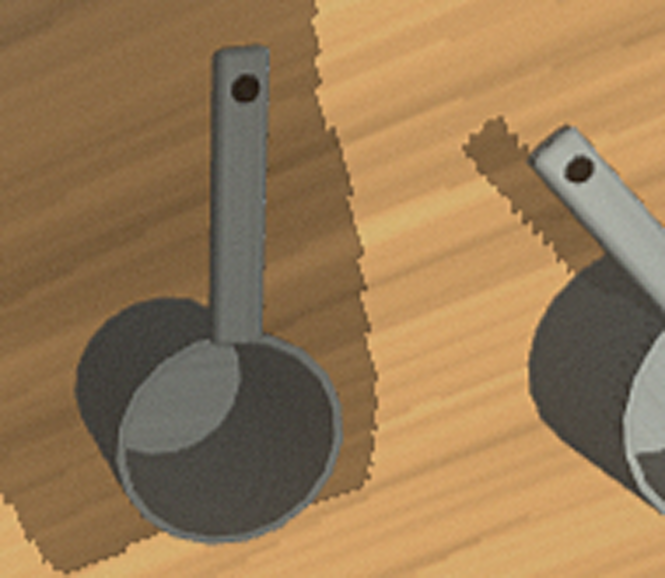

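```bash
python3 - <<'E'
from h import *
from bench import r
f=r.grab_frame("wrist")
g=lambda o,s,uv:np.array(uv)/s+o-.5+.5/s
def show(n,o,s,tip,root,c,zr):
    t=atz(f,g(o,s,tip),zr+.005);q=atz(f,g(o,s,root),zr+.005);c=atz(f,g(o,s,c),zr)
    print(n,"tip",np.round(t,4),"root",np.round(q,4),"c",np.round(c,4),"len",np.linalg.norm((t-c)[:2]),np.linalg.norm((q-c)[:2]),"dir",np.degrees(np.arctan2(*(t-q)[1::-1])),np.degrees(np.arctan2(*(t-c)[1::-1])))
show("c1",[230,215],4,(255,92),(258,300),(257,446),.132)
show("c3",[370,105],3.5,(243,47),(237,342),(230,438),.142)
E
```

```text
c1 tip [ 0.4908 -0.1069  0.137 ] root [ 0.5382 -0.1263  0.137 ] c [ 0.5771 -0.1429  0.132 ] len 0.09346158754662731 0.04225021312301997 dir 157.72485760444775 157.34247922354325
c3 tip [0.4412 0.0362 0.147 ] root [0.5061 0.0156 0.147 ] c [0.5312 0.0084 0.142 ] len 0.09417426601287095 0.02614820167382745 dir 162.37674429685615 162.83222701478238
```

send_rows --pt "0.75 4.1 -3.5 -0.75 0.5" --pt "0.75 4.1 -3.5 -0.75 0.5" --pt "0 0 0 0 0.5"

```text
clock: 3.52
tcp_pos: [0.5173, -0.111, 0.1955]
orientation: [-1.363, -0.917, 0.931]
contact_force: [-1.0, -0.7, 1.0]
grip_width: 0.0423
```

```bash
python3 - <<'E'
from h import *
from bench import r
st(r)
f=grab(r,"wrist","c_wrist")
E
```

```text
t 3.52 tcp [ 0.5173 -0.111   0.1955] w 0.0423 F [-1.  -0.7  1. ]
x_tool [ 0.372  0.928 -0.006] yaw 68.17 z_tool [-0.928  0.372  0.007] q [-0.52  0.31  0.75  1.95 -0.25  0.99  1.54]
```

View pics/c_wrist.png

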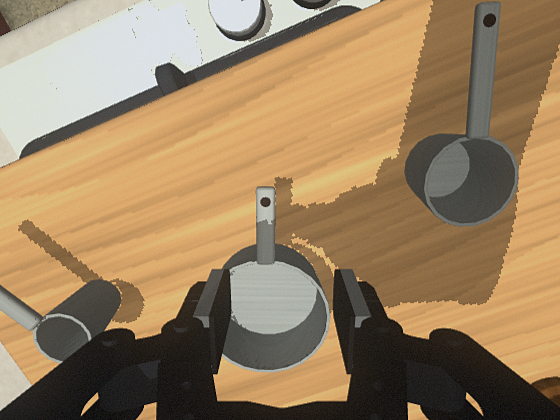

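```bash
python3 - <<'E'
from h import *
from bench import r
st(r)
f=grab(r,"wrist","c_wrist2")
a=cv2.imread("pics/c_wrist2.png")
z=cv2.resize(a[175:375,215:345],None,fx=3,fy=3,interpolation=cv2.INTER_CUBIC); cv2.imwrite("pics/c1.png",z)
E
```

```text
t 3.58 tcp [ 0.5172 -0.1118  0.1979] w 0.0425 F [ 0.1 -0.  -0.3]
x_tool [ 0.373  0.928 -0.003] yaw 68.09 z_tool [-0.928  0.373  0.004] q [-0.52  0.3   0.75  1.95 -0.24  0.99  1.54]
```

View pics/c1.png

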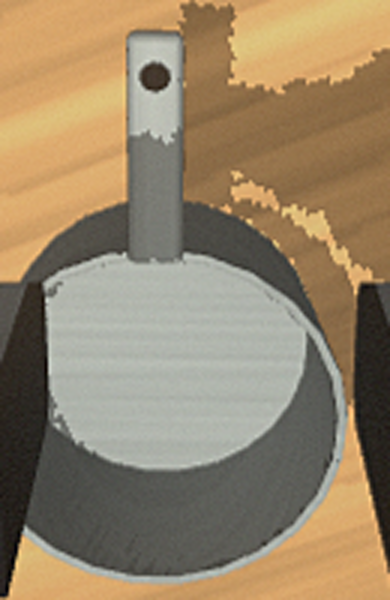

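```bash
python3 - <<'E'
from h import *
from bench import r
o,M=st(r)
f=r.grab_frame("wrist")
T=np.eye(4);T[:3,:3]=M;T[:3,3]=o["tcp_pos"]
X=np.linalg.inv(T)@f["cam_to_world"]; print(np.round(X,4).tolist())
Tb=np.eye(4);Tb[:3,:3]=R.from_rotvec([-1.38,-.896,.896]).as_matrix();Tb[:3,3]=[.4472,-.1034,.2821]
fb=dict(f);fb["cam_to_world"]=Tb@X
fb["cam_to_world"][:3,:3]=np.array([[0.406, 0.871, 0.277],[0.914, -0.387, -0.123],[0,.303,-.953]]);fb["cam_to_world"][:3,3]=[.376,-.072,.448]
g=lambda o,s,uv:np.array(uv)/s+o-.5+.5/s
for n,ub,uc in [("hole",(256,133),(155,77)),("tip",(255,92),(154,31)),("root",(258,300),(157,262))]:
    p,e=tri([ray(fb,g([230,215],4,ub)),ray(f,g([215,175],3,uc))]);print(n,np.round(p,4),np.round(e,4), "z.137:",np.round(atz(f,g([215,175],3,uc),.137),4))
E
```

```text
t 3.62 tcp [ 0.5174 -0.1123  0.1996] w 0.0428 F [-0.4 -0.4 -0. ]
x_tool [ 0.374  0.927 -0.001] yaw 68.03 z_tool [-0.927  0.374  0.002] q [-0.52  0.3   0.75  1.95 -0.24  0.99  1.53]
[[1.0, 0.0002, 0.0007, -0.0], [-0.0006, -0.3016, 0.9534, -0.1663], [0.0004, -0.9534, -0.3016, 0.0777], [0.0, 0.0, 0.0, 1.0]]
hole [ 0.502  -0.1164  0.1314] [0.0003 0.0003] z.137: [ 0.5007 -0.1159  0.137 ]
tip [ 0.4924 -0.1125  0.1324] [0.0003 0.0003] z.137: [ 0.4915 -0.1123  0.137 ]
root [ 0.5456 -0.1344  0.1225] [0.0003 0.0003] z.137: [ 0.5398 -0.1317  0.137 ]
```

send_rows --pt "0 0 0 0 0.5" --pt "0 0 0 0 0.5"

```text
clock: 3.92
tcp_pos: [0.5179, -0.1129, 0.2013]
orientation: [-1.367, -0.924, 0.919]
contact_force: [-0.6, -0.6, -0.1]
grip_width: 0.0427
```

```bash
python3 - <<'E'
from h import *
from bench import r
f=grab(r,"wrist","d_wrist")
np.save("d_T.npy",f["cam_to_world"])
st(r)
a=cv2.imread("pics/d_wrist.png")
z=cv2.resize(a[175:375,215:345],None,fx=3,fy=3,interpolation=cv2.INTER_CUBIC); cv2.imwrite("pics/d1.png",z)
E
```

```text
t 3.98 tcp [ 0.5179 -0.1129  0.2011] w 0.0425 F [-0.1 -0.1 -0.6]
x_tool [0.375 0.927 0.002] yaw 67.97 z_tool [-0.927  0.375 -0.002] q [-0.52  0.3   0.75  1.95 -0.24  0.99  1.54]
```

View pics/d1.png

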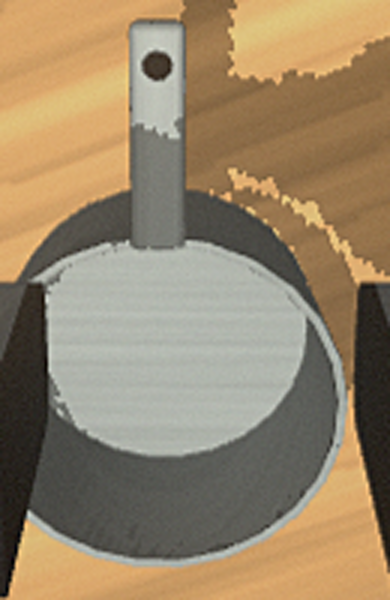

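```bash
python3 - <<'E'
from h import *
from bench import r
f=r.grab_frame("wrist"); o,M=st(r)
g=lambda o,s,uv:np.array(uv)/s+o-.5+.5/s
for n,uc in [("hole",(157,65)),("tip",(157,20)),("root",(159,246))]:
    for z in (.132,.137): 
        p=atz(f,g([215,175],3,uc),z); print(n,z,np.round(p,4),"tool dx,dz mm",np.round(((p-o["tcp_pos"])@M)[[0,2]]*1000,1))
E
```

```text
t 4.03 tcp [ 0.5179 -0.113   0.2008] w 0.0425 F [ 1.3 -1.2 -0.7]
x_tool [0.375 0.927 0.002] yaw 67.97 z_tool [-0.927  0.375 -0.001] q [-0.52  0.3   0.75  1.95 -0.24  0.99  1.54]
hole 0.132 [ 0.5007 -0.1159  0.132 ] tool dx,dz mm [-9.2 14.9]
hole 0.137 [ 0.4995 -0.1152  0.137 ] tool dx,dz mm [-9.  16.2]
tip 0.132 [ 0.4916 -0.1121  0.132 ] tool dx,dz mm [-9.1 24.7]
tip 0.137 [ 0.4907 -0.1115  0.137 ] tool dx,dz mm [-8.9 25.9]
root 0.132 [ 0.5398 -0.1317  0.132 ] tool dx,dz mm [ -9.3 -27.3]
root 0.137 [ 0.5378 -0.1307  0.137 ] tool dx,dz mm [ -9.1 -25.1]
```

send_rows --pt "-0.9 1.5 -0.4 0 0.5" --pt "0 2.5 0 0 0.5" --pt "0 2.5 0 0 0.5" --pt "0 0 0 0 0.5" --pt "0 0 0 0 0.5" --force 60

```text
clock: 4.65
tcp_pos: [0.5186, -0.1233, 0.1359]
orientation: [-1.368, -0.922, 0.92]
contact_force: [0.1, -0.0, 0.2]
grip_width: 0.0427
```

```bash
python3 - <<'E'
from h import *
from bench import r
f=grab(r,"wrist","e_wrist")
st(r)
E
```

```text
t 4.7 tcp [ 0.5188 -0.1233  0.1361] w 0.0425 F [ 0.  -0.4  1.1]
x_tool [0.375 0.927 0.001] yaw 67.96 z_tool [-0.927  0.375 -0.002] q [-0.44  0.4   0.7   2.   -0.34  0.86  1.63]
```

View pics/e_wrist.png

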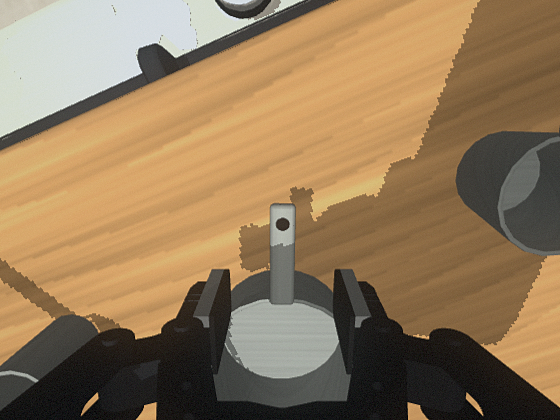

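send_rows --pt "0 0 0 0 0" --pt "0 0 0 0 0" --pt "0 0 0 0 0" --pt "0 0 0 0 0" --pt "0 0 0 0 0" --pt "0 0 0 0 0" --force 60

```text
clock: 5.45
tcp_pos: [0.5181, -0.123, 0.1349]
orientation: [-1.367, -0.921, 0.921]
contact_force: [-0.3, -0.0, 0.6]
grip_width: 0.0002
```

```bash
python3 - <<'E'
from h import *
from bench import r
f=grab(r,"wrist","f_wrist")
st(r)
E
```

```text
t 5.5 tcp [ 0.518  -0.1231  0.1348] w -0.0001 F [ 0.2 -0.  -0.6]
x_tool [ 0.375  0.927 -0.   ] yaw 67.96 z_tool [-0.927  0.375  0.   ] q [-0.44  0.4   0.7   2.   -0.34  0.86  1.63]
```

View pics/f_wrist.png

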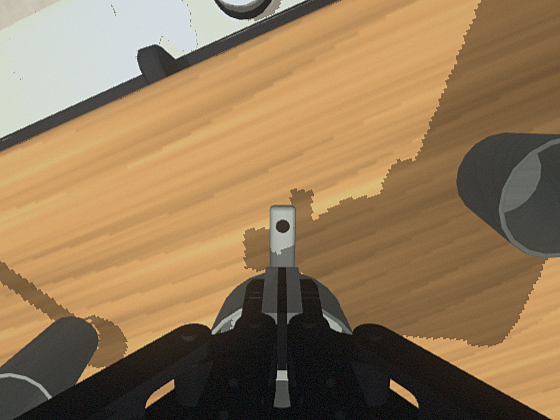

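```bash
python3 - <<'E'
from h import *
from bench import r
f=r.grab_frame("wrist"); o,M=st(r)
fd=dict(f);fd["cam_to_world"]=np.load("d_T.npy")
g=lambda o,s,uv:np.array(uv)/s+o-.5+.5/s
p,e=tri([ray(fd,g([215,175],3,(157,65))),ray(f,(283,225.5))]);print(p,e)
for z in(.11,.12,.137):print(z,atz(fd,g([215,175],3,(157,65)),z),atz(f,(283,225.5),z))
s=grab(r,"side","f_side");c=grab(r,"scene","f_scene")
a=cv2.imread("pics/f_side.png");cv2.imwrite("pics/f1.png",cv2.resize(a[60:240,240:420],None,fx=3,fy=3,interpolation=cv2.INTER_CUBIC))
a=cv2.imread("pics/f_scene.png");cv2.imwrite("pics/f2.png",cv2.resize(a[100:300,200:400],None,fx=3,fy=3,interpolation=cv2.INTER_CUBIC))
E
```

```text
t 5.55 tcp [ 0.5181 -0.123   0.1349] w -0.0001 F [ 0.3  0.2 -0. ]
x_tool [ 0.375  0.927 -0.   ] yaw 67.96 z_tool [-0.927  0.375  0.   ] q [-0.44  0.4   0.7   2.   -0.34  0.86  1.63]
[ 0.49947329 -0.11493856  0.13776577] [np.float64(0.00012835686609749875), np.float64(0.0001283568660975143)]
0.11 [ 0.50601949 -0.11880875  0.11      ] [ 0.50852926 -0.11834656  0.11      ]
0.12 [ 0.50366715 -0.11746137  0.12      ] [ 0.50526176 -0.11707271  0.12      ]
0.137 [ 0.49966816 -0.11517082  0.137     ] [ 0.499707   -0.11490716  0.137     ]
```

View pics/f1.png

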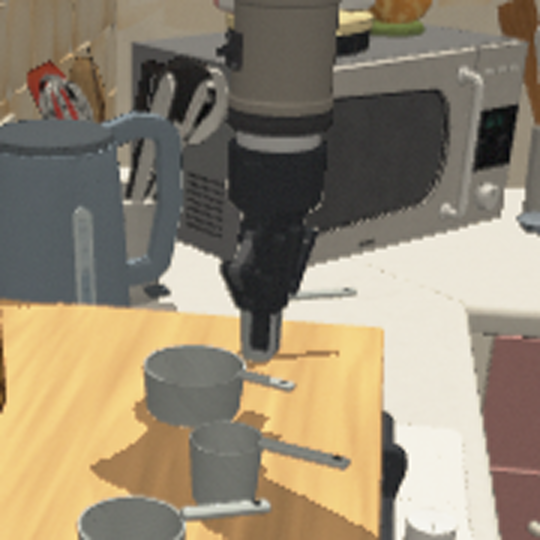

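View pics/f2.png

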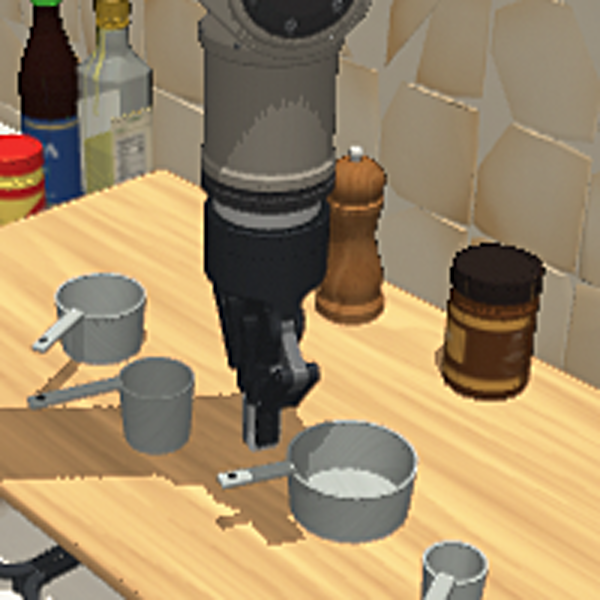

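```bash
python3 - <<'E'
from h import *
from bench import r
s=r.grab_frame("scene");d=r.grab_frame("side")
for n,u,v in [("tip",(256,445),(258,360)),("tipcorner",(247,440),(258,360)),("hole1",(234,477),(284,384)),("c1tip",(220,480),(292,385))]:
    p,e=tri([ray(s,np.array(u)/3+[200,100]-.33),ray(d,np.array(v)/3+[240,60]-.33)]);print(n,np.round(p,4),np.round(e,4))
w=r.grab_frame("wrist")
print("proj tips in wrist", proj(w,np.array([[.518,-.123,.1349-.014]])), "tip in scene if reported",(proj(s,[[.518,-.123,.1209]])-[200,100]+.33)*3,"side",(proj(d,[[.518,-.123,.1209]])-[240,60]+.33)*3)
print("handle hole from wrist in scene",(proj(s,[[.4995,-.115,.1375]])-[200,100]+.33)*3,"side",(proj(d,[[.4995,-.115,.1375]])-[240,60]+.33)*3)
E
```

```text
tip [ 0.5202 -0.1183  0.1532] [0.0001 0.0001]
tipcorner [ 0.5189 -0.112   0.1553] [0.001 0.001]
hole1 [ 0.4992 -0.1177  0.1352] [0.0023 0.0023]
c1tip [ 0.4914 -0.1141  0.1358] [0.001 0.001]
proj tips in wrist [[281.56170901 251.73310928]] tip in scene if reported [[257.37639467 488.83250522]] side [[258.8513312  393.17331406]]
handle hole from wrist in scene [[228.93501813 474.5325664 ]] side [[281.41829078 381.01166475]]
```

```bash
python3 - <<'E'
from h import *
from bench import r
print(r.tip_extent,[a for a in dir(r) if a[0]!='_'])
a=cv2.imread("pics/f_wrist.png");cv2.imwrite("pics/f3.png",cv2.resize(a[190:420,180:390],None,fx=2.6,fy=2.6,interpolation=cv2.INTER_CUBIC))
w=r.grab_frame("wrist");o,M=st(r)
for k in (-.02,0,.014,.02):print(k,proj(w,o["tcp_pos"]+M[:,1]*k+M[:,2]*.011))
E
```

```text
0.014 ['Unreachable', 'get_obs', 'grab_frame', 'hand_in', 'recognise', 'tip_extent']
t 5.85 tcp [ 0.5181 -0.1231  0.1349] w -0.0002 F [-0.4 -0.3  0.1]
x_tool [ 0.375  0.927 -0.   ] yaw 67.96 z_tool [-0.927  0.375  0.   ] q [-0.44  0.4   0.7   2.   -0.34  0.86  1.63]
-0.02 [[281.49885032 259.8116044 ]]
0 [[281.48546857 242.11197375]]
0.014 [[281.47768241 231.81345948]]
0.02 [[281.47466722 227.82535099]]
```

View pics/f3.png

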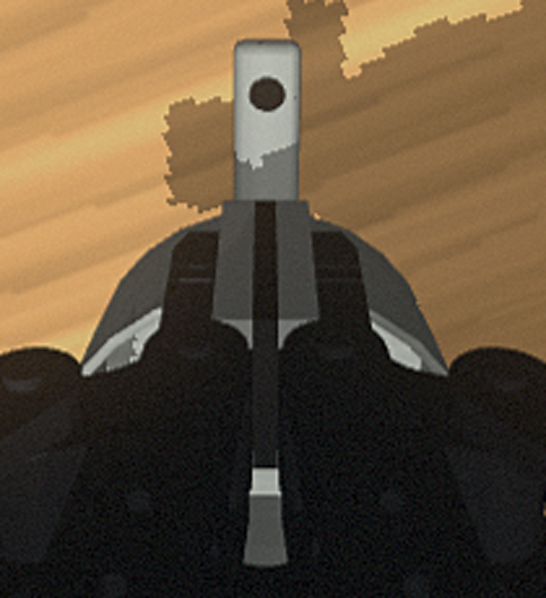

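send_rows --pt "0 0 0 0 0.4" --pt "0 0 0 0 0.4" --pt "0 1.0 0 0 0.4" --pt "0 1.0 0 0 0.4" --pt "0 1.0 0 0 0.4" --pt "0 0 0 0 0.4" --pt "0 0 0 0 0.4"

```text
clock: 6.72
tcp_pos: [0.5181, -0.1232, 0.1049]
orientation: [-1.367, -0.921, 0.921]
contact_force: [-0.2, 0.3, 0.1]
grip_width: 0.0344
```

```bash
python3 - <<'E'
from h import *
from bench import r
s=grab(r,"side","g_side");c=grab(r,"scene","g_scene");grab(r,"wrist","g_w")
st(r)
A=cv2.imread("pics/g_side.png")[90:240,280:380];B=cv2.imread("pics/g_scene.png")[200:300,250:350]
A=cv2.resize(A,(400,600),interpolation=cv2.INTER_CUBIC);B=cv2.resize(B,(400,400),interpolation=cv2.INTER_CUBIC)
cv2.imwrite("pics/g1.png",np.hstack([A,np.vstack([B,np.zeros((200,400,3),np.uint8)])]))
E
```

```text
t 6.88 tcp [ 0.5184 -0.1231  0.1052] w 0.0342 F [ 0.1 -0.9 -0.8]
x_tool [0.375 0.927 0.   ] yaw 67.96 z_tool [-0.927  0.375 -0.001] q [-0.41  0.44  0.67  2.02 -0.38  0.8   1.67]
```

View pics/g1.png

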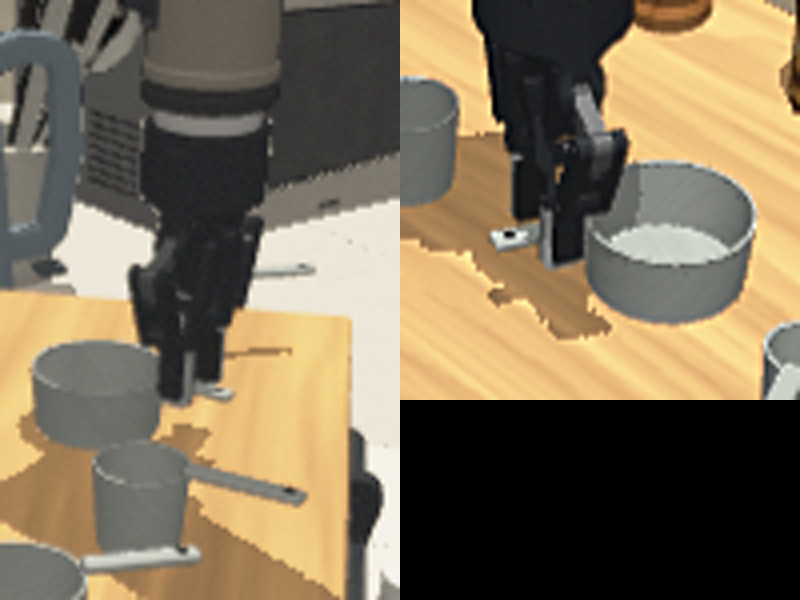

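View pics/g_w.png

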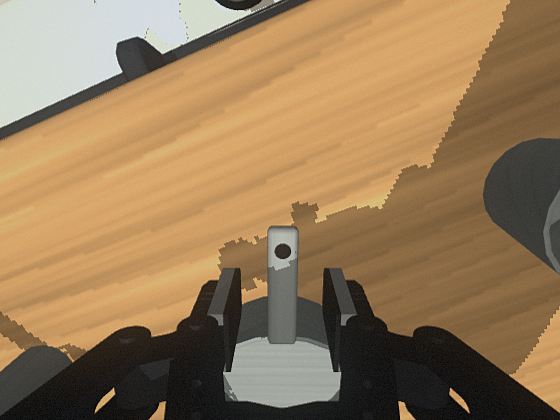

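send_rows --pt "0 0 0 0 0" --pt "0 0 0 0 0" --pt "0 0 0 0 0" --pt "0 0 0 0 0" --force 60

```text
clock: 7.38
tcp_pos: [0.5182, -0.1231, 0.1051]
orientation: [-1.367, -0.922, 0.921]
contact_force: [-2.0, 1.0, 5.2]
grip_width: 0.0099
```

send_rows --pt "0 -1.5 0 0 0" --pt "0 -1.5 0 0 0" --pt "0 0 0 0 0" --pt "0 0 0 0 0"

```text
clock: 7.88
tcp_pos: [0.518, -0.1228, 0.1349]
orientation: [-1.367, -0.922, 0.921]
contact_force: [-0.1, 0.7, -1.2]
grip_width: 0.0097
```

```bash
python3 - <<'E'
from h import *
from bench import r
s=grab(r,"side","i_side");c=grab(r,"scene","i_scene");grab(r,"wrist","i_w")
st(r)
A=cv2.imread("pics/i_side.png")[90:240,280:380];B=cv2.imread("pics/i_scene.png")[150:300,250:350]
cv2.imwrite("pics/i1.png",np.hstack([cv2.resize(x,(400,600),interpolation=cv2.INTER_CUBIC) for x in(A,B)]))
E
```

```text
t 8.03 tcp [ 0.5177 -0.1229  0.1345] w 0.0098 F [-0.2  0.2 -1.1]
x_tool [ 0.375  0.927 -0.   ] yaw 67.97 z_tool [-0.927  0.375  0.001] q [-0.44  0.4   0.7   2.   -0.34  0.86  1.63]
```

View pics/i1.png

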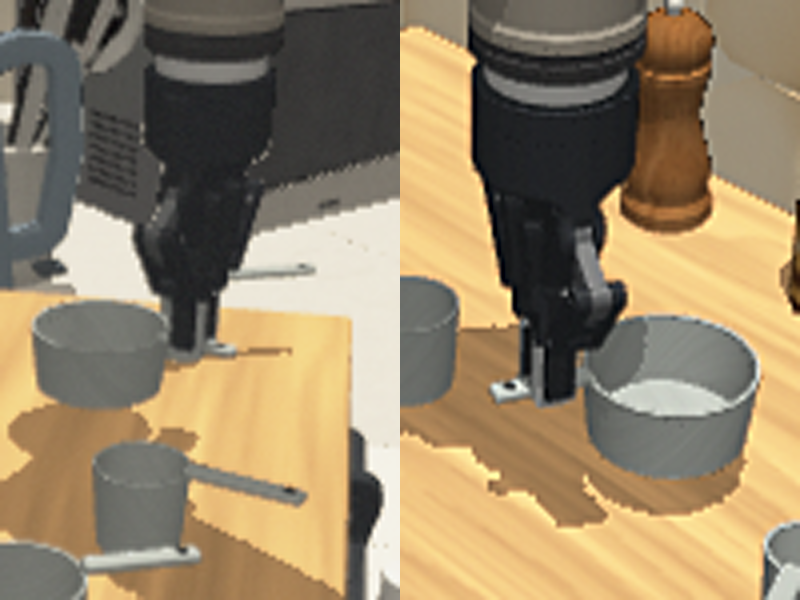

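View pics/i_w.png

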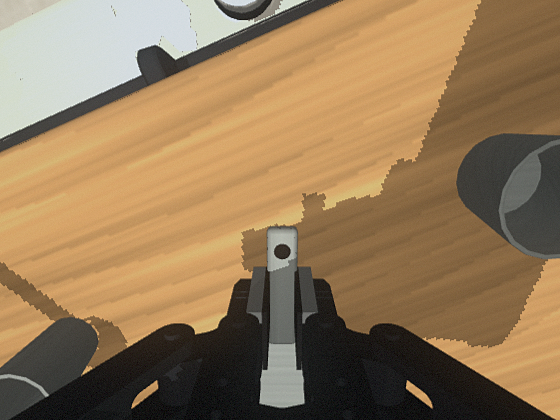

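send_rows --pt "0 -3.5 0 0 0" --pt "0 -3.5 0 0 0" --pt "1.8 -0.25 1.35 0 0" --pt "3.6 -0.25 2.7 0 0" --pt "3.6 -0.25 2.7 0 0" --pt "3.6 -0.25 2.7 0 0" --pt "3.6 -0.25 2.7 0 0" --pt "3.6 -0.25 2.7 0 0" --pt "1.8 -0.25 1.35 0 0" --pt "0 0 0 0 0" --pt "0 0 0 0 0" --pt "0 0 0 0 0"

```text
clock: 9.52
tcp_pos: [0.4492, 0.1366, 0.2222]
orientation: [-1.368, -0.919, 0.92]
contact_force: [0.0, -0.3, -1.4]
grip_width: 0.01
```

```bash
python3 - <<'E'
from h import *
from bench import r
w=grab(r,"wrist","j_w");np.save("j_T.npy",w["cam_to_world"])
st(r)
print([(round(x["p"],2),np.round(x["rect"],1).tolist()) for x in r.recognise("wrist","mat")])
E
```

```text
t 9.57 tcp [0.4492 0.1367 0.2223] w 0.0095 F [-0.4 -0.1 -1.2]
x_tool [ 0.377  0.926 -0.   ] yaw 67.83 z_tool [-0.926  0.377  0.   ] q [-1.02  0.12  0.65  2.04 -0.09  1.    0.86]
[(0.7, [413.3, 104.6, 558.7, 268.4])]
```

View pics/j_w.png

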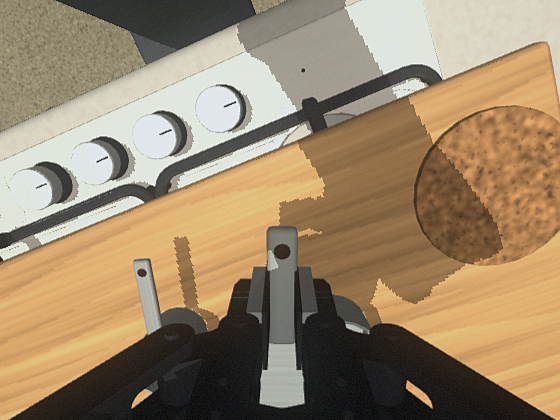

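send_rows --pt "4.5 0 2.9 0 0" --pt "0 0 0 -8 0" --pt "0 0 0 -8 0" --pt "0 0 0 -8 0" --pt "0 0 0 -8 0" --pt "0 0 0 0 0" --pt "0 0 0 0 0" --pt "0 0 0 0 0"

```text
clock: 10.62
tcp_pos: [0.439, 0.1904, 0.2224]
orientation: [-1.123, -1.335, 1.335]
contact_force: [-0.2, -0.3, 0.1]
grip_width: 0.0098
```

```bash
python3 - <<'E'
from h import *
from bench import r
w=grab(r,"wrist","k_w");np.save("k_T.npy",w["cam_to_world"])
st(r)
rr=[(round(x["p"],2),np.round(x["rect"],1).tolist()) for x in r.recognise("wrist","mat")];print(rr)
E
```

```text
t 10.68 tcp [0.439  0.1905 0.2224] w 0.0099 F [ 0.8  0.  -1.4]
x_tool [-0.172  0.985  0.   ] yaw 99.89 z_tool [-0.985 -0.172 -0.   ] q [-1.03  0.14  0.55  2.02 -0.08  1.01  1.3 ]
[(0.69, [315.0, 218.5, 466.6, 344.4])]
```

View pics/k_w.png

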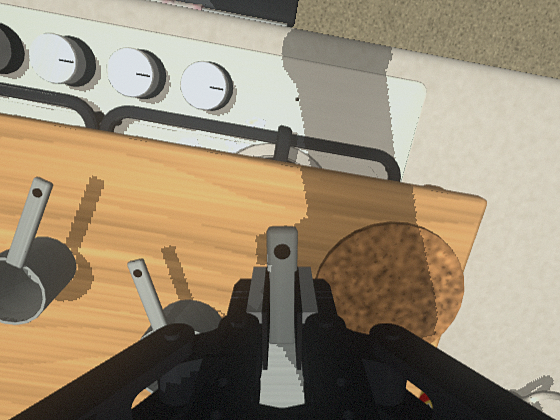

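```bash
python3 - <<'E'
import cv2
a=cv2.imread("pics/k_w.png");cv2.imwrite("pics/k1.png",cv2.resize(a[210:350,305:480],None,fx=4,fy=4,interpolation=cv2.INTER_CUBIC))
a=cv2.imread("pics/j_w.png");cv2.imwrite("pics/j1.png",cv2.resize(a[95:275,405:560],None,fx=3.3,fy=3.3,interpolation=cv2.INTER_CUBIC))
E
```

```text
(no output)
```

View pics/k1.png

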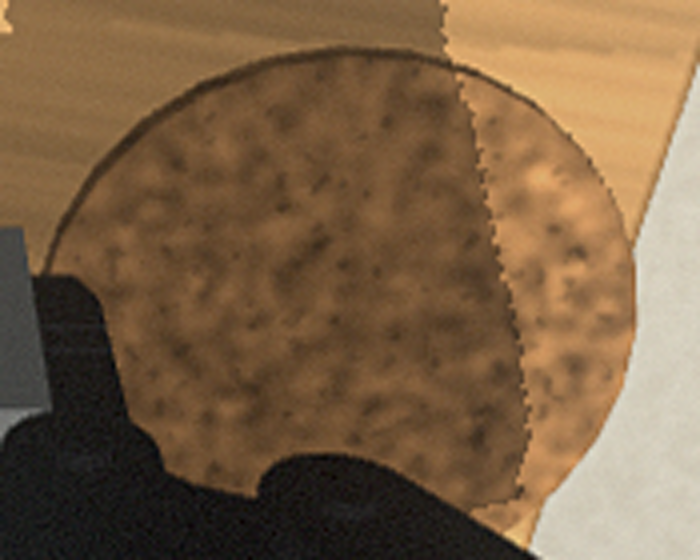

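View pics/j1.png

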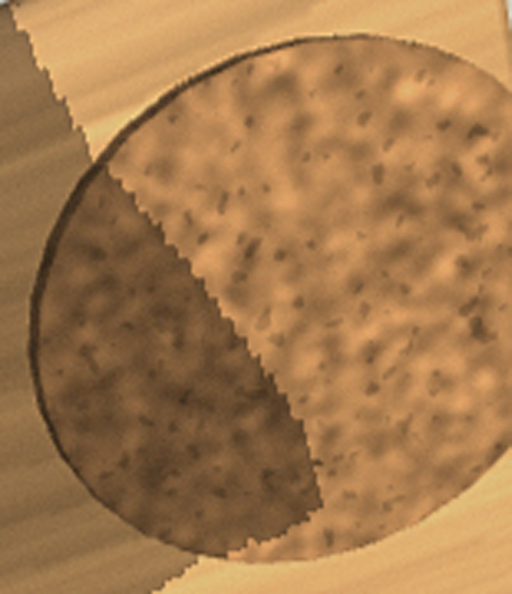

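```bash
python3 - <<'E'
from h import *
from bench import r
from scipy.optimize import least_squares
w=r.grab_frame("wrist")
k=[(58,250),(85,200),(130,147),(200,95),(270,63),(340,53),(400,54),(455,66),(520,98),(575,145),(615,200),(633,250),(635,310),(622,380),(597,435),(560,485)]
j=[(42,330),(50,270),(75,205),(120,145),(180,97),(250,57),(330,40),(380,40),(440,55),(500,90),(510,450),(450,500),(380,540),(300,560),(240,558),(165,535),(100,490),(55,420)]
for P,o,s,T in [(k,[305,210],4,"k_T"),(j,[405,95],3.3,"j_T")]:
    f=dict(w);f["cam_to_world"]=np.load(T+".npy")
    for z in(.094,.098):
        X=np.array([atz(f,np.array(p)/s+o-.5+.5/s,z) for p in P])
        q=least_squares(lambda q:np.hypot(X[:,0]-q[0],X[:,1]-q[1])-q[2],[.5,.3,.065]); print(T,z,np.round(q.x,4),np.round(np.sqrt(np.mean(q.fun**2)),4))
E
```

```text
k_T 0.094 [0.5105 0.2983 0.0652] 0.0004
k_T 0.098 [0.5085 0.2967 0.0643] 0.0004
j_T 0.094 [0.511  0.2989 0.0649] 0.0007
j_T 0.098 [0.5092 0.2971 0.064 ] 0.0007
```

send_rows --pt "3.1 0 -0.8 0 0" --pt "3.1 0 -0.8 0 0" --pt "3.1 0 -0.7 0 0" --pt "0 3 0 0 0" --pt "0 3 0 0 0" --pt "0 3 0 0 0" --pt "0 0 0 0 0" --pt "0 0 0 0 0" --pt "0 0 0 0 0"

```text
clock: 11.9
tcp_pos: [0.4464, 0.2869, 0.1337]
orientation: [-1.122, -1.338, 1.334]
contact_force: [-0.9, -0.0, 0.1]
grip_width: 0.0096
```

```bash
python3 - <<'E'
from h import *
from bench import r
s=grab(r,"side","l_side");c=grab(r,"scene","l_scene");grab(r,"wrist","l_w")
st(r)
A=cv2.imread("pics/l_side.png")[200:350,240:360];B=cv2.imread("pics/l_scene.png")[120:240,120:216]
cv2.imwrite("pics/l1.png",np.hstack([cv2.resize(A,(480,600),interpolation=cv2.INTER_CUBIC),cv2.resize(B,(320,400),interpolation=cv2.INTER_CUBIC)[:600].copy() if 0 else np.vstack([cv2.resize(B,(320,400),interpolation=cv2.INTER_CUBIC),np.zeros((200,320,3),np.uint8)])]))
E
```

```text
t 12.05 tcp [0.4459 0.2865 0.1333] w 0.01 F [-0.1  0.3 -0.1]
x_tool [-0.173  0.985  0.001] yaw 99.96 z_tool [-0.985 -0.173 -0.001] q [-1.06  0.35  0.46  2.   -0.21  0.83  1.26]
```

View pics/l1.png

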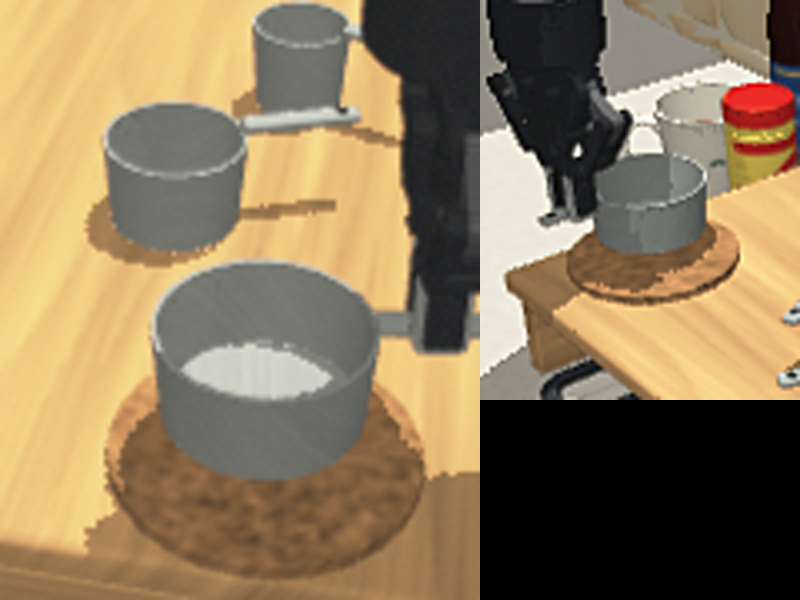

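View pics/l_side.png

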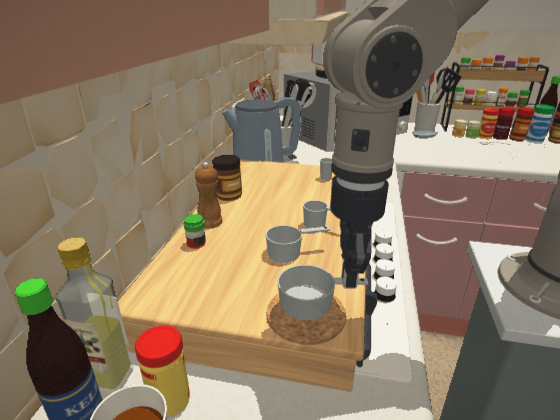

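send_rows --pt "0 0.8 0 0 0" --pt "0 0.6 0 0 0" --pt "0 0.3 0 0 0" --pt "0 0 0 0 0" --pt "0 0 0 0 0"

```text
clock: 12.68
tcp_pos: [0.4456, 0.2861, 0.1155]
orientation: [-1.122, -1.336, 1.336]
contact_force: [0.2, -0.5, -1.3]
grip_width: 0.0096
```

```bash
python3 - <<'E'
from h import *
from bench import r
s=grab(r,"side","m_side");c=grab(r,"scene","m_scene")
st(r)
A=cv2.imread("pics/m_side.png")[220:350,250:354];B=cv2.imread("pics/m_scene.png")[120:240,120:216]
cv2.imwrite("pics/m1.png",np.hstack([cv2.resize(A,(480,600),interpolation=cv2.INTER_CUBIC),np.vstack([cv2.resize(B,(320,400),interpolation=cv2.INTER_CUBIC),np.zeros((200,320,3),np.uint8)])]))
th=np.linspace(0,2*np.pi,40)
for n,f in(("side",s),("scene",c)):
  for z,rad in((.140,.045),(.098,.065)):
    pr=proj(f,np.c_[.5095+rad*np.cos(th),.2975+rad*np.sin(th),0*th+z]); print(n,z,np.round([pr[:,0].min(),pr[:,0].max(),pr[:,1].min(),pr[:,1].max()],1))
E
```

```text
t 12.78 tcp [0.4457 0.2862 0.1156] w 0.0101 F [-0.5  0.6 -1.2]
x_tool [-0.173  0.985  0.   ] yaw 99.96 z_tool [-0.985 -0.173 -0.   ] q [-1.05  0.38  0.45  2.01 -0.23  0.8   1.28]
side 0.14 [277.1 334.2 273.7 310.9]
side 0.098 [264.9 345.  285.9 341.8]
scene 0.14 [150.2 186.9 172.3 189.2]
scene 0.098 [144.1 196.2 183.  208.3]
```

View pics/m1.png

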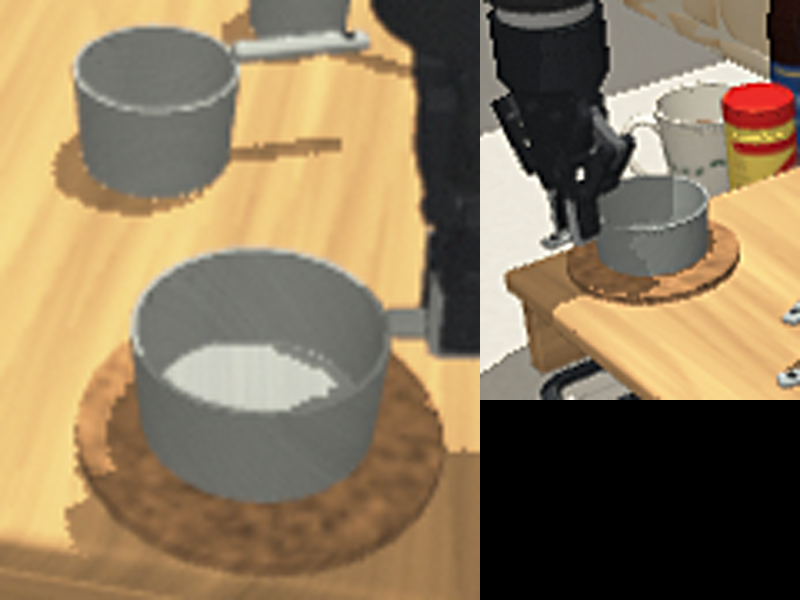

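send_rows --pt "0 0.15 0 0 0" --pt "0 0 0 0 0" --pt "0 0 0 0 0"

```text
clock: 13.15
tcp_pos: [0.4455, 0.2861, 0.1139]
orientation: [-1.122, -1.336, 1.336]
contact_force: [-0.1, -0.6, -1.1]
grip_width: 0.0093
```

send_rows --pt "0 0.1 0 0 0" --pt "0 0 0 0 0" --pt "0 0 0 0 0"

```text
clock: 13.52
tcp_pos: [0.4455, 0.2862, 0.1132]
orientation: [-1.122, -1.336, 1.336]
contact_force: [-2.3, -0.6, 4.9]
grip_width: 0.0093
```

send_rows --pt "0 0 0 0 0.2" --pt "0 0 0 0 0.35" --pt "0 0 0 0 0.35" --pt "0 0 0 0 0.35" --pt "0 -1 0 0 0.35" --pt "0 -2 0 0 0.35" --pt "0 -3 0 0 0.35" --pt "0 -3 0 0 0.35" --pt "0 0 0 0 0.35" --pt "0 0 0 0 0.35" --pt "0 0 0 0 0.35"

```text
clock: 14.9
tcp_pos: [0.4449, 0.2857, 0.202]
orientation: [-1.122, -1.335, 1.338]
contact_force: [-0.2, -0.3, 0.1]
grip_width: 0.0297
```

```bash
python3 - <<'E'
from h import *
from bench import r
w=grab(r,"wrist","n_w");np.save("n_T.npy",w["cam_to_world"])
st(r)
a=cv2.imread("pics/n_w.png");cv2.imwrite("pics/n1.png",cv2.resize(a[200:400,180:400],None,fx=3,fy=3,interpolation=cv2.INTER_CUBIC))
E
```

```text
t 14.95 tcp [0.445  0.2857 0.202 ] w 0.0301 F [-0.2 -0.3 -0.3]
x_tool [-0.173  0.985 -0.001] yaw 99.96 z_tool [-0.985 -0.173  0.001] q [-1.1   0.26  0.5   1.94 -0.15  0.98  1.21]
```

View pics/n1.png

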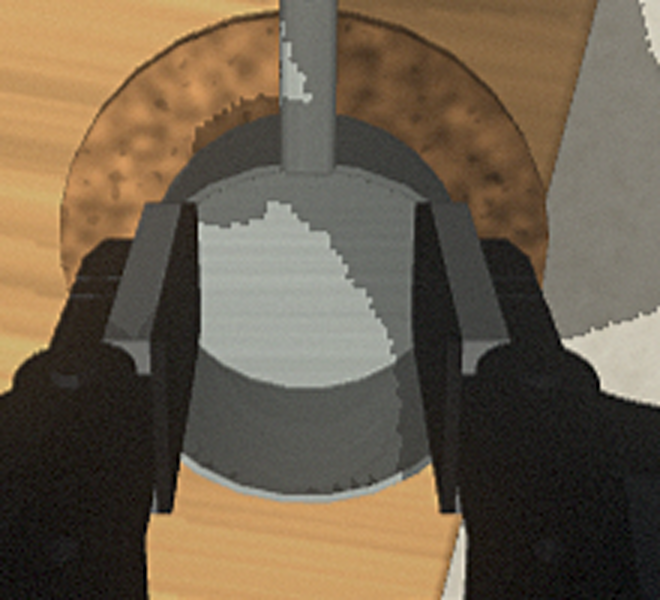

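```bash
python3 - <<'E'
from h import *
from bench import r
w=r.grab_frame("wrist")
g=lambda uv:np.array(uv)/3+[180,200]-.5+1/6
a=atz(w,g((307,500)),.140);b=atz(w,g((307,163)),.140);print(a,b,(a+b)/2,np.linalg.norm(a-b))
pts=[(62,200),(75,150),(130,75),(200,32),(260,18),(400,25),(480,75),(530,140),(547,200)]
from scipy.optimize import least_squares
X=np.array([atz(w,g(p),.097) for p in pts]);q=least_squares(lambda q:np.hypot(X[:,0]-q[0],X[:,1]-q[1])-q[2],[.5,.3,.065]);print(q.x,np.abs(q.fun).max())
E
```

```text
[0.55373366 0.30543626 0.14      ] [0.46679598 0.29010906 0.14      ] [0.51026482 0.29777266 0.14      ] 0.08827844594194337
[0.50913432 0.29708003 0.06526275] 0.000979065466202092
```

send_rows --pt "-3.8 -0.2 -0.8 -2 0.4" --pt "-3.8 -0.2 -0.8 -2 0.4" --pt "-3.8 -0.2 -0.8 -2 0.4" --pt "-3.8 -0.2 -0.8 -2 0.4" --pt "-3.8 -0.2 -0.8 -2 0.4" --pt "0 0 0 0 0.4" --pt "0 0 0 0 0.4" --pt "0 0 0 0 0.4" --pt "0 0 0 0 0.4"

```text
clock: 16.12
tcp_pos: [0.5297, 0.1126, 0.2128]
orientation: [-1.022, -1.462, 1.462]
contact_force: [0.3, -0.3, 0.4]
grip_width: 0.0341
```

```bash
python3 - <<'E'
from h import *
from bench import r
w=grab(r,"wrist","o_w");np.save("o_T.npy",w["cam_to_world"])
st(r)
E
```

```text
t 16.18 tcp [0.5298 0.1124 0.2128] w 0.034 F [ 0.1  0.5 -0.6]
x_tool [-0.343  0.939  0.   ] yaw 110.05 z_tool [-0.939 -0.343  0.   ] q [-0.78  0.28  0.56  1.9  -0.17  1.01  1.77]
```

View pics/o_w.png

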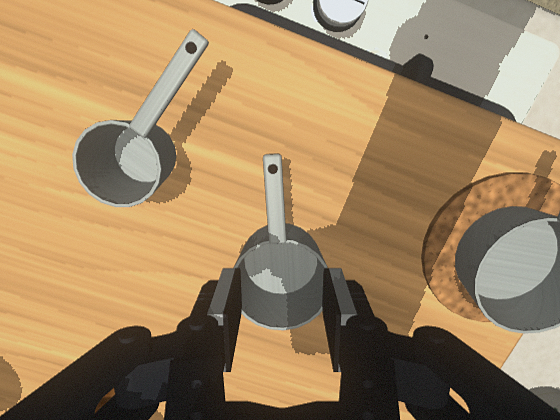

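```bash
cat >> h.py <<'E'
def crop(name,out,x0,y0,x1,y1,s):
    a=cv2.imread(f"pics/{name}.png"); cv2.imwrite(f"pics/{out}.png",cv2.resize(a[y0:y1,x0:x1],None,fx=s,fy=s,interpolation=cv2.INTER_CUBIC))
def px(o,s,uv): return np.array(uv)/s+o-.5+.5/s
def handle(r,f,tip,root,ztop):
    o,M=st(r); T=atz(f,tip,ztop); Q=atz(f,root,ztop); v=T-Q
    t=(T-o["tcp_pos"])@M*1000; q=(Q-o["tcp_pos"])@M*1000
    print("tip",np.round(T,4),"root",np.round(Q,4),"len",round(np.linalg.norm(v)*1000,1),"dir",round(np.degrees(np.arctan2(v[1],v[0])),2))
    print("tool mm tip x,z",np.round(t[[0,2]],1),"root",np.round(q[[0,2]],1),"yaw err deg",round(np.degrees(np.arctan2(t[0]-q[0],t[2]-q[2])),2))
    c=T-v/np.linalg.norm(v)*.095; print("axis",np.round(c,4)); return T,Q
E
python3 - <<'E'
from h import *
crop("o_w","o1",215,145,345,335,3.1)
E
```

```text
(no output)
```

View pics/o1.png

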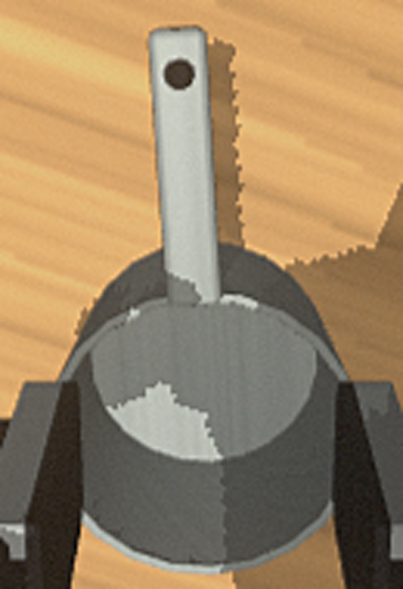

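```bash
python3 - <<'E'
from h import *
from bench import r
w=r.grab_frame("wrist")
handle(r,w,px([215,145],3.1,(179,30)),px([215,145],3.1,(192,303)),.142)
a=[px([215,145],3.1,p) for p in((204,296),(210,572))]
A,B=[atz(w,p,.137) for p in a];print((A+B)/2,np.linalg.norm(A-B))
E
```

```text
t 16.23 tcp [0.5299 0.1123 0.2129] w 0.0343 F [-0.4  0.1  0.2]
x_tool [-0.343  0.94   0.   ] yaw 110.03 z_tool [-0.94  -0.343  0.   ] q [-0.78  0.28  0.56  1.9  -0.17  1.01  1.77]
tip [0.4926 0.0932 0.142 ] root [0.5474 0.1158 0.142 ] len 59.3 dir -157.63
tool mm tip x,z [-5.2 41.5] root [ -2.8 -17.7] yaw err deg -2.34
axis [0.5805 0.1294 0.142 ]
[0.57992149 0.13110874 0.137     ] 0.07088399321209125
```

send_rows --pt "-0.4 1.5 1.15 0 0.4" --pt "0 2 0 -2.3 0.4" --pt "0 2 0 0 0.4" --pt "0 0 0 0 0.4" --pt "0 0 0 0 0.4" --pt "0 0 0 0 0.4"

```text
clock: 16.98
tcp_pos: [0.5213, 0.1041, 0.1588]
orientation: [-1.001, -1.491, 1.488]
contact_force: [0.0, 0.5, -0.2]
grip_width: 0.0341
```

```bash
python3 - <<'E'
from h import *
from bench import r
w=grab(r,"wrist","p_w");np.save("p_T.npy",w["cam_to_world"])
st(r)
crop("p_w","p1",205,170,355,340,3.5)
E
```

```text
t 17.02 tcp [0.5212 0.1041 0.1587] w 0.0341 F [-0.6  0.1 -0.8]
x_tool [-0.379  0.925  0.   ] yaw 112.27 z_tool [-0.925 -0.379 -0.001] q [-0.75  0.32  0.53  1.98 -0.21  0.89  1.85]
```

View pics/p1.png

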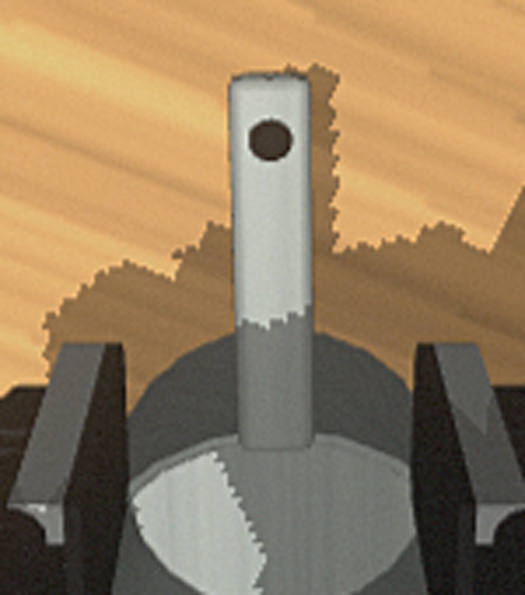

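```bash
python3 - <<'E'
from h import *
from bench import r
w=r.grab_frame("wrist")
handle(r,w,px([205,170],3.5,(271,78)),px([205,170],3.5,(276,447)),.142)
f=dict(w);f["cam_to_world"]=np.load("o_T.npy")
print(tri([ray(w,px([205,170],3.5,(270,140))),ray(f,px([215,145],3.1,(180,74)))]))
E
```

```text
t 17.07 tcp [0.5211 0.1041 0.1586] w 0.0343 F [ 0.1  0.6 -0.1]
x_tool [-0.379  0.925  0.   ] yaw 112.26 z_tool [-0.925 -0.379 -0.001] q [-0.75  0.33  0.53  1.98 -0.21  0.89  1.85]
tip [0.4923 0.093  0.142 ] root [0.5468 0.1162 0.142 ] len 59.2 dir -156.94
tool mm tip x,z [ 0.6 30.9] root [  1.4 -28.4] yaw err deg -0.8
axis [0.5797 0.1302 0.142 ]
(array([0.50125528, 0.09657731, 0.14047149]), [np.float64(9.589307169752918e-05), np.float64(9.589307169746681e-05)])
```

send_rows --pt "0.1 2 0 -0.8 0.4" --pt "0 1.85 0 0 0.4" --pt "0 1 0 0 0.4" --pt "0 0 0 0 0.4" --pt "0 0 0 0 0" --pt "0 0 0 0 0" --pt "0 0 0 0 0" --pt "0 0 0 0 0" --force 60

```text
clock: 18.08
tcp_pos: [0.5205, 0.1048, 0.1099]
orientation: [-0.991, -1.5, 1.499]
contact_force: [-1.9, -0.3, 6.3]
grip_width: 0.0096
```

send_rows --pt "0 -1 0 0 0" --pt "0 -2.5 0 0 0" --pt "0 -3 0 0 0" --pt "0 -2.5 0 0 0" --pt "0 0 0 0 0" --pt "0 0 0 0 0"

```text
clock: 18.82
tcp_pos: [0.5197, 0.1049, 0.1988]
orientation: [-0.99, -1.499, 1.5]
contact_force: [0.9, -0.1, -1.7]
grip_width: 0.0099
```

```bash
python3 - <<'E'
from h import *
from bench import r
st(r)
s=grab(r,"side","q_side");c=grab(r,"scene","q_scene")
for n,f,xy in(("side l",s,(.4455,.2865)),("scene f",c,(.518,-.123))):
    for z in(.135,.2,.3,.35,.4,.45): print(n,z,np.round(proj(f,[[*xy,z]]),0))
E
```

```text
t 18.82 tcp [0.5197 0.1049 0.1988] w 0.0099 F [ 0.9 -0.1 -1.7]
x_tool [-0.392  0.92   0.   ] yaw 113.08 z_tool [-0.92  -0.392  0.001] q [-0.77  0.27  0.55  1.94 -0.17  0.98  1.83]
side l 0.135 [[347. 295.]]
side l 0.2 [[350. 261.]]
side l 0.3 [[357. 201.]]
side l 0.35 [[360. 168.]]
side l 0.4 [[364. 131.]]
side l 0.45 [[368.  90.]]
scene f 0.135 [[286. 257.]]
scene f 0.2 [[286. 230.]]
scene f 0.3 [[287. 184.]]
scene f 0.35 [[288. 159.]]
scene f 0.4 [[289. 132.]]
scene f 0.45 [[289. 104.]]
```

View pics/q_side.png

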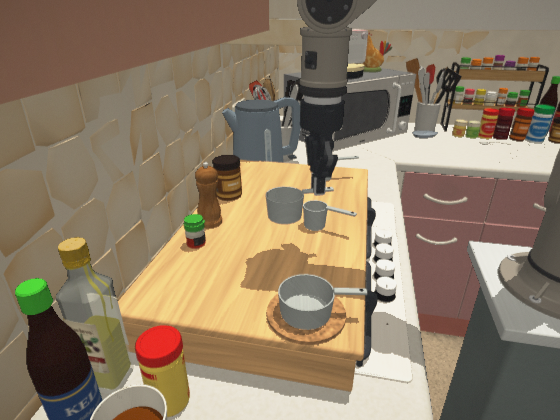

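View pics/f_scene.png

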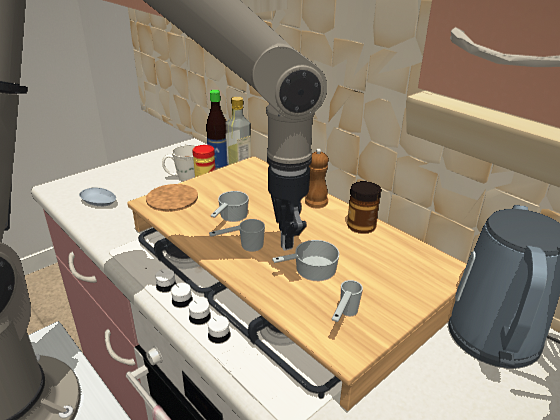

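send_rows --pt "3.4 0 2.3 0 0" --pt "3.4 0 2.3 0 0" --pt "4.1 0 -1.85 0 0" --pt "4.1 0 -1.85 0 0" --pt "4.1 0 -1.85 0 0" --pt "4.1 0 -1.85 0 0" --pt "0 0 0 8.8 0" --pt "0 0 0 8.8 0" --pt "0 0 0 8.8 0" --pt "0 0 0 8.8 0" --pt "0 0 0 8.8 0" --pt "0 0 0 8.8 0"

```text
clock: 20.42
tcp_pos: [0.4547, 0.3289, 0.1983]
orientation: [-1.413, -0.814, 0.817]
contact_force: [0.9, -0.2, -1.2]
grip_width: 0.0097
```

send_rows --pt "0 0 0 0 0" --pt "0 0 0 0 0" --pt "0 0 0 0 0"

```text
clock: 20.8
tcp_pos: [0.4551, 0.3292, 0.1992]
orientation: [-1.411, -0.82, 0.82]
contact_force: [-0.2, 0.3, -0.2]
grip_width: 0.0099
```

```bash
python3 - <<'E'
from h import *
from bench import r
o,M=st(r)
C=np.array([.510,.2975]);c=o["tcp_pos"]-M[:,2]*.0645;print("cup2 axis",c)
d=np.array([*(C-c[:2]),0]);print("tool cm",np.round(d@M*100,2))
w=grab(r,"wrist","r_w");s=grab(r,"side","r_side")
E
```

```text
t 20.8 tcp [0.4551 0.3292 0.1992] w 0.0099 F [-0.2  0.3 -0.2]
x_tool [ 0.495  0.869 -0.   ] yaw 60.35 z_tool [-0.869  0.495  0.   ] q [-1.24  0.34  0.63  1.87 -0.24  1.    0.55]
cup2 axis [0.51115646 0.29725223 0.19920111]
tool cm [-0.04  0.    0.11]
```

View pics/r_w.png

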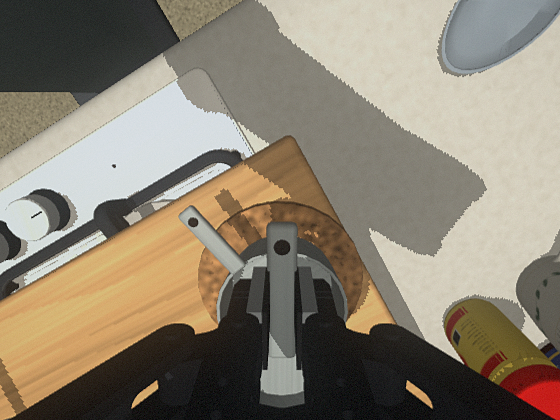

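View pics/r_side.png

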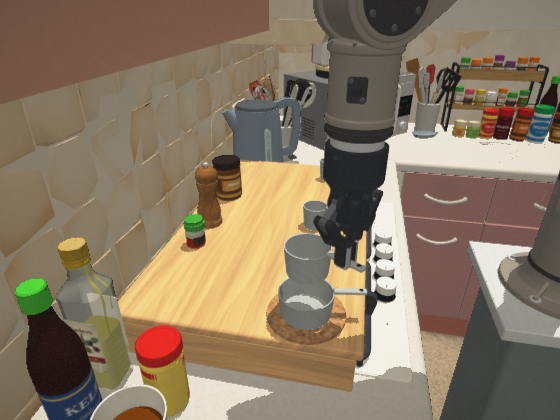

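send_rows --pt "0 2 0.1 0 0" --pt "0 2 0 0 0" --pt "0 1.3 0 0 0" --pt "0 1 0 0 0" --pt "0 0.8 0 0 0" --pt "0 0.3 0 0 0" --pt "0 0 0 0 0" --pt "0 0 0 0 0"

```text
clock: 21.9
tcp_pos: [0.4546, 0.3299, 0.1258]
orientation: [-1.411, -0.819, 0.818]
contact_force: [0.7, -0.3, 0.1]
grip_width: 0.0098
```

```bash
python3 - <<'E'
from h import *
from bench import r
o,M=st(r)
s=grab(r,"side","s_side");c=grab(r,"scene","s_scene");w=grab(r,"wrist","s_w")
A=cv2.imread("pics/s_side.png")[220:350,250:354];B=cv2.imread("pics/s_scene.png")[120:240,120:216]
cv2.imwrite("pics/s1.png",np.hstack([cv2.resize(A,(480,600),interpolation=cv2.INTER_CUBIC),np.vstack([cv2.resize(B,(320,400),interpolation=cv2.INTER_CUBIC),np.zeros((200,320,3),np.uint8)])]))
E
```

```text
t 21.9 tcp [0.4546 0.3299 0.1258] w 0.0098 F [ 0.7 -0.3  0.1]
x_tool [0.496 0.868 0.001] yaw 60.26 z_tool [-0.868  0.496 -0.   ] q [-1.19  0.44  0.58  1.94 -0.31  0.86  0.61]
```

View pics/s1.png

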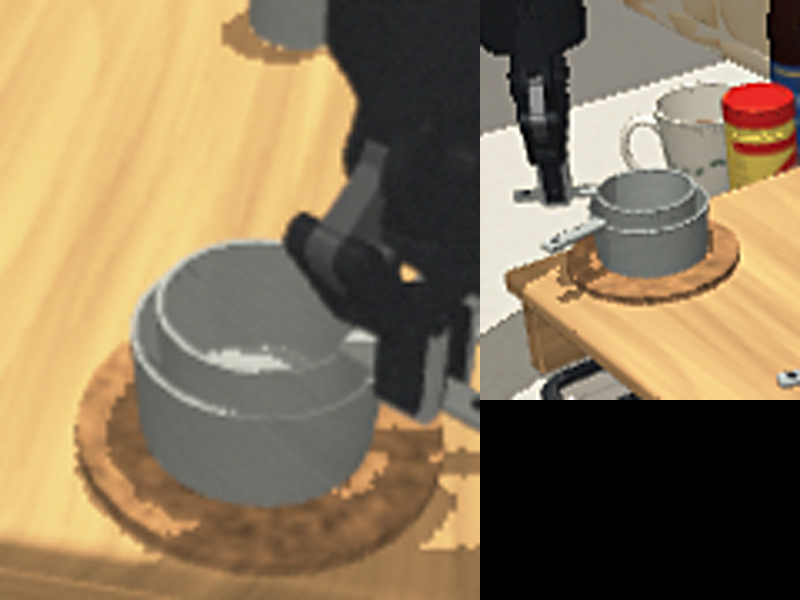

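Cup 2 is inside cup 1, nearly down. I'll lower it until it touches.

send_rows --pt "0 0.2 0 0 0" --pt "0 0.15 0 0 0" --pt "0 0 0 0 0" --pt "0 0 0 0 0"

```text
clock: 22.55
tcp_pos: [0.4543, 0.3297, 0.1219]
orientation: [-1.411, -0.819, 0.819]
contact_force: [0.1, -0.2, -0.4]
grip_width: 0.0093
```

send_rows --pt "0 0.12 0 0 0" --pt "0 0 0 0 0" --pt "0 0 0 0 0"

```text
clock: 22.92
tcp_pos: [0.4542, 0.3301, 0.1211]
orientation: [-1.41, -0.819, 0.819]
contact_force: [-2.3, -0.3, 5.8]
grip_width: 0.0099
```

send_rows --pt "0 0 0 0 0.15" --pt "0 0 0 0 0.3" --pt "0 0 0 0 0.3" --pt "0 0 0 0 0.3" --pt "0 -1 0 0 0.3" --pt "0 -2 0 0 0.3" --pt "0 -3 0 0 0.3" --pt "0 -3 0 0 0.3" --pt "0 0 0 0 0.3" --pt "0 0 0 0 0.3" --pt "0 0 0 0 0.3"

```text
clock: 24.3
tcp_pos: [0.4537, 0.3294, 0.2098]
orientation: [-1.412, -0.818, 0.82]
contact_force: [-1.3, 0.3, -0.2]
grip_width: 0.0258
```

```bash
python3 - <<'E'
from h import *
from bench import r
st(r)
w=grab(r,"wrist","t_w")
crop("t_w","t1",160,190,410,400,2.8)
E
```

```text
t 24.3 tcp [0.4537 0.3294 0.2098] w 0.0258 F [-1.3  0.3 -0.2]
x_tool [ 0.496  0.868 -0.002] yaw 60.26 z_tool [-0.868  0.496  0.   ] q [-1.25  0.33  0.64  1.86 -0.23  1.03  0.54]
```

View pics/t1.png

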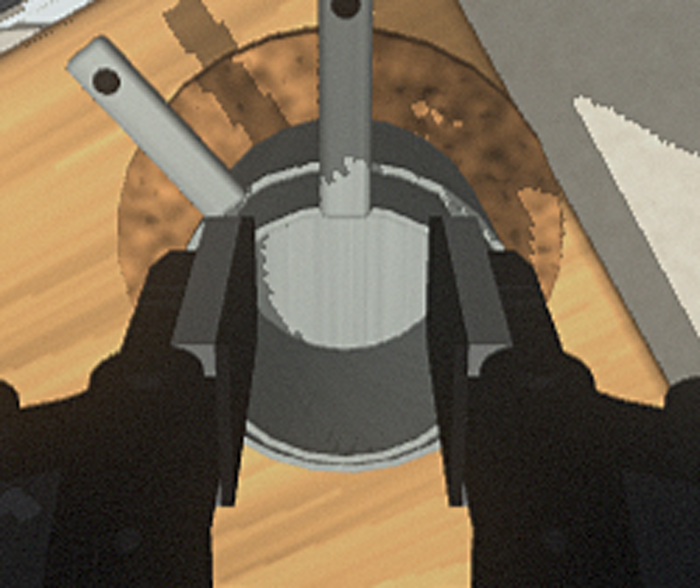

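```bash
python3 - <<'E'
from h import *
from bench import r
w=r.grab_frame("wrist")
for z,a,b in((.148,(346,459),(346,208)),(.140,(346,470),(346,163))):
    A,B=[atz(w,px([160,190],2.8,p),z) for p in(a,b)];print(z,(A+B)/2,np.linalg.norm(A-B))
E
```

```text
0.148 [0.51010576 0.29841548 0.148     ] 0.07017328575658563
0.14 [0.51080132 0.2980475  0.14      ] 0.08793898615613373
```

```bash
python3 - <<'E'
from h import *
from bench import r
w=r.grab_frame("wrist");f=dict(w);f["cam_to_world"]=np.load("o_T.npy")
crop("o_w","o3",60,20,220,215,3)
for n,p in(("tip",(199,32)),("root",(140,137))):print(n,atz(f,p,.147))
E
```

```text
tip [0.44160363 0.0318161  0.147     ]
root [0.50936708 0.01461461 0.147     ]
```

View pics/o3.png

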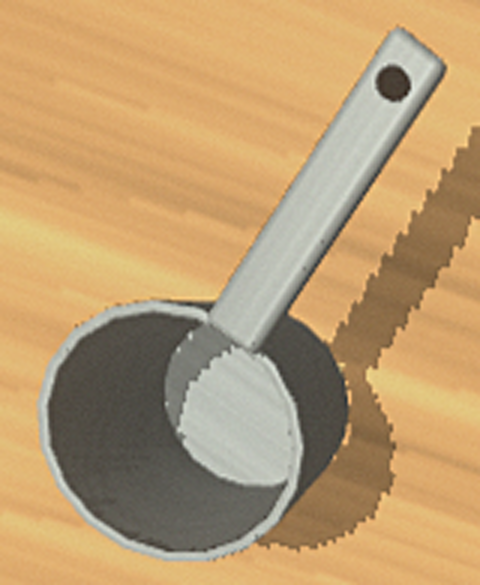

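send_rows --pt "-4.3 -0.2 -2.75 0 0.4" --pt "-4.3 -0.2 -2.75 0 0.4" --pt "-4.3 -0.2 -2.75 0 0.4" --pt "-4.3 -0.2 -2.75 0 0.4" --pt "-4.3 -0.2 -2.75 0 0.4" --pt "-4.3 -0.2 -2.75 0 0.4" --pt "0 0 0 -6.3 0.4" --pt "0 0 0 -6.3 0.4" --pt "0 0 0 0 0.4" --pt "0 0 0 0 0.4" --pt "0 0 0 0 0.4"

```text
clock: 25.82
tcp_pos: [0.4696, 0.024, 0.2226]
orientation: [-1.336, -0.985, 0.986]
contact_force: [0.3, -0.8, -0.0]
grip_width: 0.0344
```

```bash
python3 - <<'E'
from h import *
from bench import r
st(r)
w=grab(r,"wrist","u_w");np.save("u_T.npy",w["cam_to_world"])
crop("u_w","u1",205,145,355,345,3)
E
```

```text
t 25.82 tcp [0.4696 0.024  0.2226] w 0.0344 F [ 0.3 -0.8 -0. ]
x_tool [ 0.296  0.955 -0.   ] yaw 72.81 z_tool [-0.955  0.296  0.   ] q [-0.89  0.13  0.79  2.05 -0.11  1.    1.22]
```

View pics/u1.png

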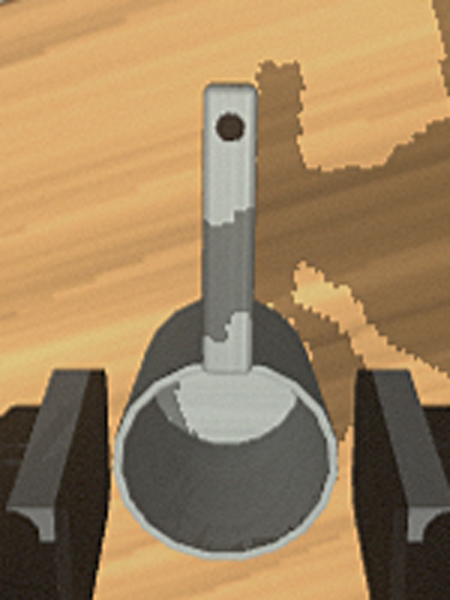

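```bash
python3 - <<'E'
from h import *
from bench import r
w=r.grab_frame("wrist")
handle(r,w,px([205,145],3,(230.5,86)),px([205,145],3,(228,372)),.147)
A,B=[atz(w,px([205,145],3,p),.142) for p in((227,366),(227,557))];print((A+B)/2,np.linalg.norm(A-B))
E
```

```text
t 25.93 tcp [0.4695 0.024  0.2226] w 0.034 F [-0.8 -0.1  0. ]
x_tool [ 0.295  0.955 -0.   ] yaw 72.84 z_tool [-0.955  0.295  0.   ] q [-0.89  0.13  0.79  2.05 -0.11  1.    1.22]
tip [0.4422 0.0325 0.147 ] root [0.507  0.0119 0.147 ] len 67.9 dir 162.35
tool mm tip x,z [ 0.1 28.6] root [ -0.5 -39.3] yaw err deg 0.49
axis [0.5328 0.0037 0.147 ]
[0.53296999 0.00358602 0.142     ] 0.05293048809139374
```

```bash
python3 - <<'E'
from h import *
from bench import r
w=r.grab_frame("wrist");f=dict(w);f["cam_to_world"]=np.load("o_T.npy")
print(tri([ray(w,px([205,145],3,(230,127))),ray(f,px([60,20],3,(393,82)))]))
E
```

```text
(array([0.45066316, 0.02979167, 0.14796642]), [np.float64(1.816745017296916e-05), np.float64(1.816745017291036e-05)])
```

send_rows --pt "0 3 -0.15 0.5 0.4" --pt "0 3 0 0 0.4" --pt "0 2.75 0 0 0.4" --pt "0 2 0 0 0.4" --pt "0 0 0 0 0.4" --pt "0 0 0 0 0.4" --pt "0 0 0 0 0" --pt "0 0 0 0 0" --pt "0 0 0 0 0" --pt "0 0 0 0 0" --force 60

```text
clock: 27.22
tcp_pos: [0.4711, 0.0238, 0.1156]
orientation: [-1.339, -0.98, 0.979]
contact_force: [-3.1, 2.2, 6.3]
grip_width: 0.0097
```

send_rows --pt "0 -1 0 0 0" --pt "0 -2.5 0 0 0" --pt "0 -3.5 0 0 0" --pt "0 -2.5 0 0 0" --pt "4.4 0 1.7 0 0" --pt "4.4 0 1.7 0 0" --pt "4.4 0 1.7 0 0" --pt "4.4 0 1.7 0 0" --pt "4.4 0 1.7 0 0" --pt "0 0 0 0 0"

```text
clock: 28.48
tcp_pos: [0.4557, 0.2631, 0.2103]
orientation: [-1.337, -0.985, 0.984]
contact_force: [-0.1, -0.6, -1.0]
grip_width: 0.0094
```

send_rows --pt "0 0 0 -8.8 0" --pt "0 0 0 -8.8 0" --pt "0 0 0 -8.8 0" --pt "0 0 0 -8.8 0" --pt "0 0 0 -8.8 0" --pt "0 0 0 -8.8 0" --pt "0 0 0 0 0" --pt "0 0 0 0 0" --pt "0 0 0 0 0"

```text
clock: 29.6
tcp_pos: [0.4567, 0.2586, 0.2103]
orientation: [-0.855, -1.644, 1.644]
contact_force: [-0.5, -0.6, -0.8]
grip_width: 0.0097
```

```bash
python3 - <<'E'
from h import *
from bench import r
o,M=st(r)
C=np.array([.510,.298]);c=o["tcp_pos"]-M[:,2]*.0648;print("cup3 axis",c)
d=np.array([*(C-c[:2]),0]);print("tool cm",np.round(d@M*100,2))
w=grab(r,"wrist","v_w");s=grab(r,"side","v_side")
crop("v_side","v1",230,170,390,320,3.7)
E
```

```text
t 29.6 tcp [0.4567 0.2586 0.2103] w 0.0097 F [-0.5 -0.6 -0.8]
x_tool [-0.574  0.819 -0.   ] yaw 125.05 z_tool [-0.819 -0.574 -0.   ] q [-1.05  0.24  0.49  1.94 -0.13  1.    1.69]
cup3 axis [0.50975162 0.29582245 0.21025435]
tool cm [ 0.16 -0.   -0.15]
```

View pics/v_w.png

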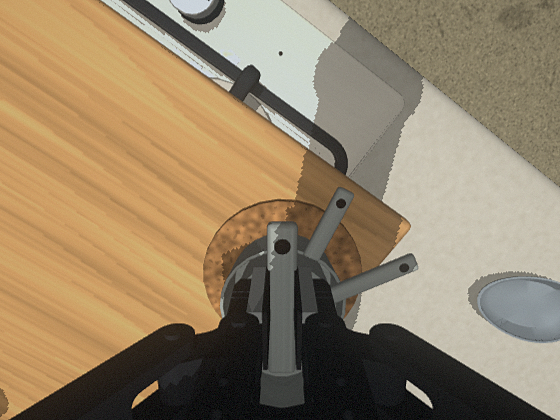

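View pics/v1.png

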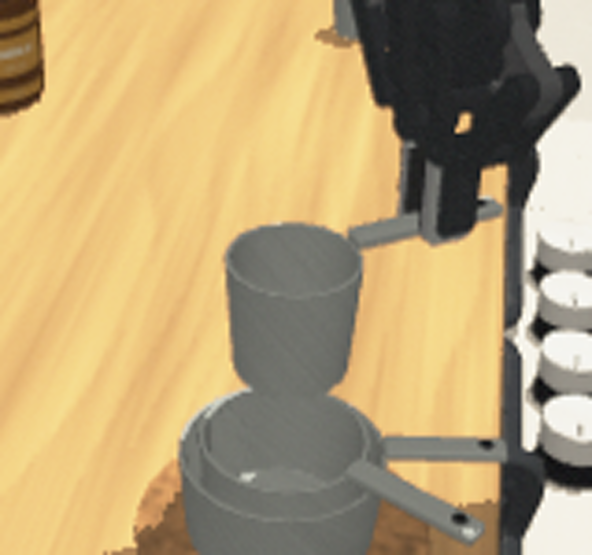

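send_rows --pt "-0.6 0 -0.2 0 0" --pt "0 0 0 -7 0" --pt "0 1.5 0 0 0" --pt "0 2 0 0 0" --pt "0 0 0 0 0" --pt "0 0 0 0 0" --pt "0 0 0 0 0"

```text
clock: 30.58
tcp_pos: [0.4622, 0.2553, 0.1758]
orientation: [-0.767, -1.728, 1.726]
contact_force: [-0.1, -0.3, -0.7]
grip_width: 0.0099
```

```bash
python3 - <<'E'
from h import *
from bench import r
o,M=st(r)
C=np.array([.510,.298]);c=o["tcp_pos"]-M[:,2]*.0648;print("cup3 axis",c)
d=np.array([*(C-c[:2]),0]);print("tool cm",np.round(d@M*100,2))
s=grab(r,"side","w_side");c=grab(r,"scene","w_scene")
A=cv2.imread("pics/w_side.png")[200:330,250:354];B=cv2.imread("pics/w_scene.png")[120:240,120:216]
cv2.imwrite("pics/w1.png",np.hstack([cv2.resize(A,(480,600),interpolation=cv2.INTER_CUBIC),np.vstack([cv2.resize(B,(320,400),interpolation=cv2.INTER_CUBIC),np.zeros((200,320,3),np.uint8)])]))
E
```

```text
t 30.57 tcp [0.4622 0.2553 0.1758] w 0.0099 F [-0.1 -0.3 -0.7]
x_tool [-0.671  0.742 -0.   ] yaw 132.13 z_tool [-0.742 -0.671 -0.001] q [-1.01  0.29  0.46  1.97 -0.16  0.92  1.84]
cup3 axis [0.51026767 0.29879945 0.17584602]
tool cm [-0.04 -0.    0.07]
```

View pics/w1.png

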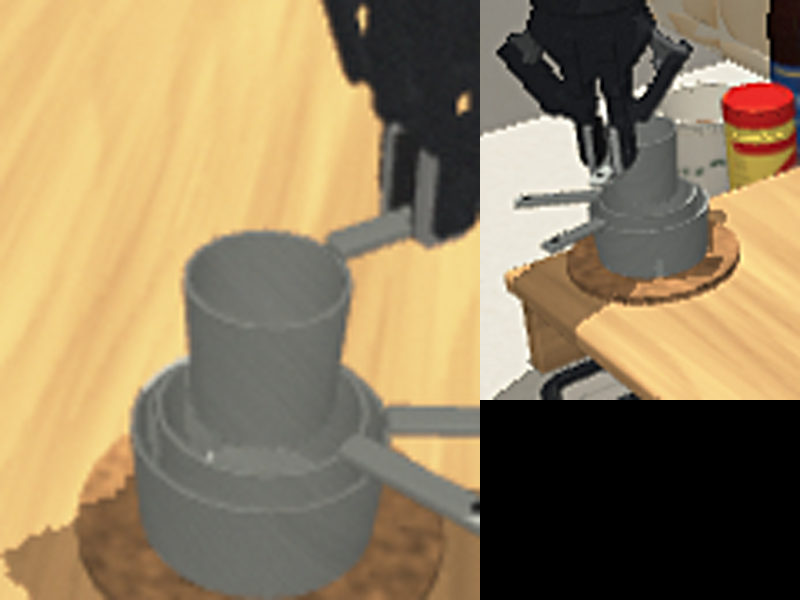

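Centred and level. Continue down.

send_rows --pt "0 1.5 0.05 0 0" --pt "0 1.5 0 0 0" --pt "0 1 0 0 0" --pt "0 0.3 0 0 0" --pt "0 0 0 0 0" --pt "0 0 0 0 0"

```text
clock: 31.42
tcp_pos: [0.4617, 0.2549, 0.1326]
orientation: [-0.767, -1.728, 1.727]
contact_force: [-0.9, -0.2, 0.2]
grip_width: 0.0097
```

send_rows --pt "0 0.2 0 0 0" --pt "0 0 0 0 0" --pt "0 0 0 0 0"

```text
clock: 31.8
tcp_pos: [0.4615, 0.2549, 0.1304]
orientation: [-0.766, -1.728, 1.727]
contact_force: [0.3, 0.7, -0.4]
grip_width: 0.0101
```

send_rows --pt "0 0.12 0 0 0" --pt "0 0 0 0 0" --pt "0 0 0 0 0"

```text
clock: 32.17
tcp_pos: [0.4611, 0.2544, 0.1296]
orientation: [-0.766, -1.727, 1.727]
contact_force: [-3.2, -2.8, 7.9]
grip_width: 0.0099
```

send_rows --pt "0 0 0 0 0.15" --pt "0 0 0 0 0.28" --pt "0 0 0 0 0.28" --pt "0 0 0 0 0.28" --pt "0 -1 0 0 0.28" --pt "0 -2 0 0 0.28" --pt "0 -3 0 0 0.28" --pt "0 -3 0 0 0.28" --pt "0 0 0 0 0.28" --pt "0 0 0 0 0.28" --pt "0 0 0 0 0.28"

```text
clock: 33.55
tcp_pos: [0.4608, 0.2544, 0.2181]
orientation: [-0.765, -1.726, 1.729]
contact_force: [-1.1, 1.1, -0.3]
grip_width: 0.0237
```

```bash
python3 - <<'E'
from h import *
from bench import r
st(r)
w=grab(r,"wrist","x_w")
crop("x_w","x1",160,170,410,400,2.6)
E
```

```text
t 33.55 tcp [0.4608 0.2544 0.2181] w 0.0237 F [-1.1  1.1 -0.3]
x_tool [-0.671  0.741  0.   ] yaw 132.16 z_tool [-0.741 -0.671  0.002] q [-1.03  0.23  0.48  1.92 -0.13  1.02  1.81]
```

View pics/x1.png

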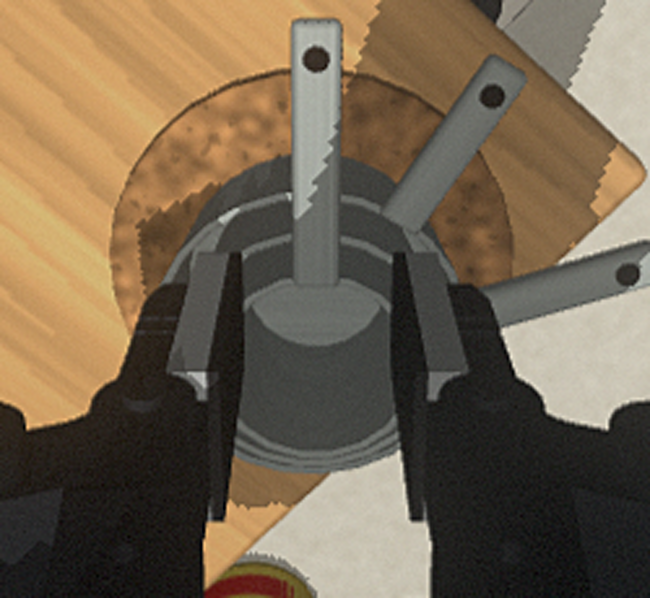

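```bash
python3 - <<'E'
from h import *
from bench import r
w=r.grab_frame("wrist")
for z,a,b in((.156,(317,452),(317,274)),):
    A,B=[atz(w,px([160,170],2.6,p),z) for p in(a,b)];print(z,(A+B)/2,np.linalg.norm(A-B))
f=dict(w);f["cam_to_world"]=np.load("o_T.npy")
E
```

```text
0.156 [0.50832358 0.29814338 0.156     ] 0.0536442756803718
```

send_rows --pt "-2 -0.1 1.95 0 0.4" --pt "-4.1 0 3.95 0 0.4" --pt "-4.1 0 3.95 0 0.4" --pt "-4.1 0 3.95 0 0.4" --pt "-4.1 0 3.95 0 0.4" --pt "-4.1 0 3.95 0 0.4" --pt "-4.1 0 3.95 0 0.4" --pt "-4.1 0 3.95 0 0.4" --pt "-4.1 0 3.95 0 0.4" --pt "-2.2 0 2.1 0 0.4" --pt "0 0 0 9.3 0.4" --pt "0 0 0 9.3 0.4"

```text
clock: 35.15
tcp_pos: [0.4438, -0.2604, 0.2197]
orientation: [-0.99, -1.499, 1.5]
contact_force: [0.9, -0.8, -1.3]
grip_width: 0.0344
```

send_rows --pt "0 0 0 0 0.4" --pt "0 0 0 0 0.4" --pt "0 0 0 0 0.4" --pt "0 0 0 0 0.4"

```text
clock: 35.65
tcp_pos: [0.4454, -0.2588, 0.22]
orientation: [-0.985, -1.506, 1.506]
contact_force: [-0.6, -0.3, 0.8]
grip_width: 0.0341
```

```bash
python3 - <<'E'
from h import *
from bench import r
st(r)
w=grab(r,"wrist","y_w");np.save("y_T.npy",w["cam_to_world"])
E
```

```text
t 35.65 tcp [ 0.4454 -0.2588  0.22  ] w 0.0341 F [-0.6 -0.3  0.8]
x_tool [-0.401  0.916  0.   ] yaw 113.62 z_tool [-0.916 -0.401 -0.   ] q [-0.32  0.26  0.88  1.96 -0.24  1.02  2.65]
```

View pics/y_w.png

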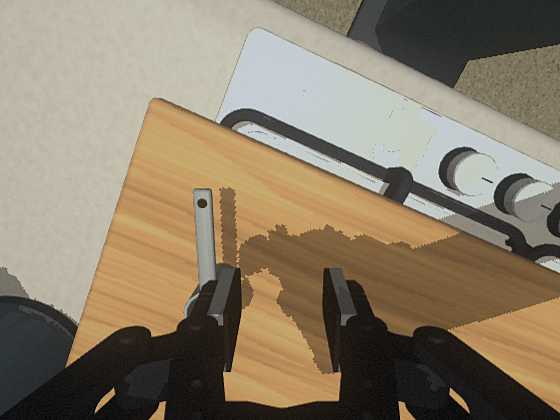

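```bash
python3 - <<'E'
from h import *
from bench import r
w=r.grab_frame("wrist")
handle(r,w,(202.2,189.5),(207.5,283),.152)
E
```

```text
t 35.75 tcp [ 0.4455 -0.2587  0.22  ] w 0.0342 F [-1.4 -1.   0.4]
x_tool [-0.4    0.916  0.   ] yaw 113.6 z_tool [-0.916 -0.4   -0.   ] q [-0.32  0.26  0.88  1.96 -0.24  1.02  2.65]
tip [ 0.4477 -0.3124  0.152 ] root [ 0.5086 -0.2864  0.152 ] len 66.2 dir -156.84
tool mm tip x,z [-50.1  19.5] root [-50.6 -46.7] yaw err deg 0.44
axis [ 0.535  -0.2751  0.152 ]
```

send_rows --pt "-2.5 0 0 0 0.4" --pt "-2.5 1 0 0 0.4" --pt "0 3 0 0 0.4" --pt "0 0 0 0 0.4" --pt "0 0 0 0 0.4" --pt "0 0 0 0 0.4"

```text
clock: 36.5
tcp_pos: [0.4661, -0.3047, 0.1811]
orientation: [-0.987, -1.507, 1.506]
contact_force: [0.0, -0.6, 0.3]
grip_width: 0.0344
```

```bash
python3 - <<'E'
from h import *
from bench import r
st(r)
w=grab(r,"wrist","z_w");np.save("z_T.npy",w["cam_to_world"])
crop("z_w","z1",205,170,355,340,3.5)
E
```

```text
t 36.5 tcp [ 0.4661 -0.3047  0.1811] w 0.0344 F [ 0.  -0.6  0.3]
x_tool [-0.4    0.916 -0.001] yaw 113.59 z_tool [-0.916 -0.4   -0.001] q [-0.17  0.4   0.83  1.91 -0.36  0.98  2.8 ]
```

View pics/z1.png

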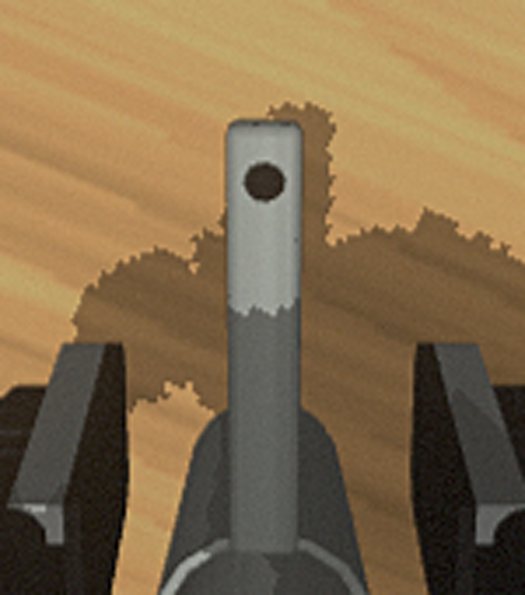

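```bash
python3 - <<'E'
from h import *
from bench import r
w=r.grab_frame("wrist")
handle(r,w,px([205,170],3.5,(264,123)),px([205,170],3.5,(264.5,551)),.152)
f=dict(w);f["cam_to_world"]=np.load("y_T.npy")
print(tri([ray(w,px([205,170],3.5,(264.5,182))),ray(f,(202.3,203.3))]))
E
```

```text
t 36.6 tcp [ 0.466  -0.3046  0.1809] w 0.0344 F [-0.   0.1 -0.4]
x_tool [-0.4    0.916 -0.001] yaw 113.59 z_tool [-0.916 -0.4   -0.001] q [-0.17  0.4   0.83  1.91 -0.36  0.98  2.8 ]
tip [ 0.4473 -0.3134  0.152 ] root [ 0.5171 -0.2829  0.152 ] len 76.2 dir -156.4
tool mm tip x,z [-0.5 20.7] root [ -0.5 -55.5] yaw err deg -0.01
axis [ 0.5343 -0.2753  0.152 ]
(array([ 0.45642007, -0.30933969,  0.1511036 ]), [np.float64(0.00011380847694478535), np.float64(0.00011380847694476942)])
```

send_rows --pt "0 -1 0 10 0.4" --pt "0 -1 0 10 0.4" --pt "0 0 0 10 0.4" --pt "0 0 0 10 0.4" --pt "0 0 0 10 0.4" --pt "0 0 0 10 0.4" --pt "0 0 0 10 0.4" --pt "0 0 0 10 0.4" --pt "0 0 0 10 0.4"

```text
clock: 37.72
tcp_pos: [0.4659, -0.3043, 0.2005]
orientation: [-1.547, -0.319, 0.318]
contact_force: [0.2, 0.6, 0.7]
grip_width: 0.0341
```

send_rows --pt "0 0 0 10 0.4" --pt "0 0 0 10 0.4" --pt "0 0 0 10 0.4" --pt "0 0 0 10 0.4" --pt "0 0 0 10 0.4" --pt "0 0 0 10 0.4" --pt "0 0 0 10 0.4" --pt "0 0 0 10 0.4" --pt "0 0 0 10 0.4" --pt "0 0 0 0 0.4" --pt "0 0 0 0 0.4" --pt "0 0 0 0 0.4"

```text
clock: 39.22
tcp_pos: [0.4656, -0.3046, 0.2001]
orientation: [-1.377, 0.899, -0.9]
contact_force: [0.0, 0.4, 0.0]
grip_width: 0.034
```

```bash
python3 - <<'E'
from h import *
from bench import r
st(r)
w=grab(r,"wrist","aa_w");np.save("aa_T.npy",w["cam_to_world"])
E
```

```text
t 39.23 tcp [ 0.4656 -0.3046  0.2001] w 0.034 F [0.  0.4 0. ]
x_tool [ 0.402 -0.916 -0.   ] yaw -66.32 z_tool [0.916 0.402 0.   ] q [-0.45  0.75  1.44  1.9  -0.8   1.24  0.1 ]
```

View pics/aa_w.png

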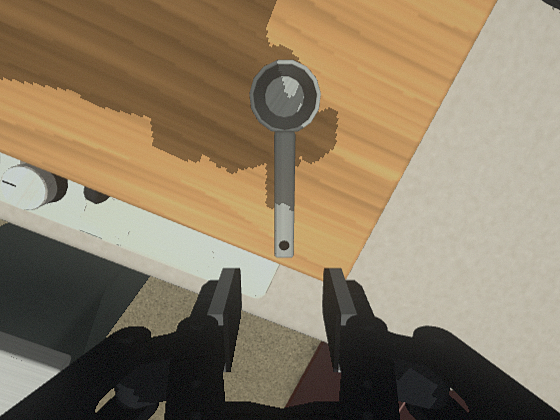

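send_rows --pt "0 0 0 -10 0.4" --pt "0 0 0 -10 0.4" --pt "0 0 0 -10 0.4" --pt "0 0 0 -10 0.4" --pt "0 0 0 -10 0.4" --pt "0 0 0 -10 0.4" --pt "0 0 0 -10 0.4" --pt "0 0 0 -10 0.4" --pt "0 0 0 -10 0.4"

```text
clock: 40.4
tcp_pos: [0.4653, -0.3047, 0.2001]
orientation: [-1.546, -0.328, 0.328]
contact_force: [-0.0, -0.4, -0.0]
grip_width: 0.0341
```

send_rows --pt "0 0 0 -10 0.4" --pt "0 0 0 -10 0.4" --pt "0 0 0 -10 0.4" --pt "0 0 0 -10 0.4" --pt "0 0 0 -10 0.4" --pt "0 0 0 -10 0.4" --pt "0 0 0 -10 0.4" --pt "0 0 0 -10 0.4" --pt "0 0 0 0 0.4" --pt "0 0 0 0 0.4" --pt "0 0 0 0 0.4"

```text
clock: 41.78
tcp_pos: [0.4654, -0.3046, 0.1999]
orientation: [-1.089, -1.38, 1.38]
contact_force: [-0.1, 0.3, 0.7]
grip_width: 0.0338
```

```bash
python3 - <<'E'
from h import *
from bench import r
st(r)
w=grab(r,"wrist","ab_w")
E
```

```text
t 41.77 tcp [ 0.4654 -0.3046  0.1999] w 0.0338 F [-0.1  0.3  0.7]
x_tool [-0.233  0.973 -0.   ] yaw 103.46 z_tool [-0.973 -0.233  0.   ] q [-0.08  0.34  0.69  1.89 -0.26  1.    2.53]
```

send_rows --pt "0 0 0 -10.1 0.4" --pt "0 2.5 0 0 0.4" --pt "0 2.5 0 0 0.4" --pt "0 0 0 0 0.4" --pt "0 0 0 0 0.4" --pt "0 0 0 0 0.4"

```text
clock: 42.58
tcp_pos: [0.4661, -0.3051, 0.1511]
orientation: [-0.987, -1.507, 1.507]
contact_force: [0.6, 0.0, -0.2]
grip_width: 0.0341
```

```bash
python3 - <<'E'
from h import *
from bench import r
st(r)
w=grab(r,"wrist","ac_w")
crop("ac_w","ac1",205,170,355,340,3.5)
E
```

```text
t 42.58 tcp [ 0.4661 -0.3051  0.1511] w 0.0341 F [ 0.6  0.  -0.2]
x_tool [-0.401  0.916 -0.001] yaw 113.65 z_tool [-0.916 -0.401 -0.001] q [-0.02  0.4   0.62  1.93 -0.29  0.9   2.73]
```

View pics/ac1.png

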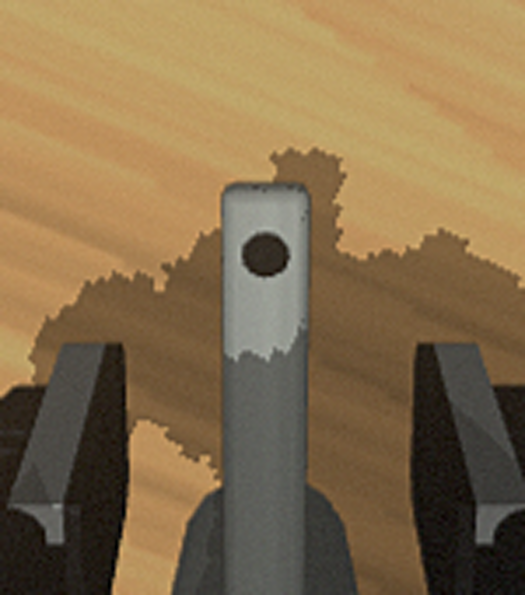

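send_rows --pt "0 1.6 0 0 0.4" --pt "0 1.5 0 0 0.4" --pt "0 0 0 0 0.4" --pt "0 0 0 0 0" --pt "0 0 0 0 0" --pt "0 0 0 0 0" --pt "0 0 0 0 0" --force 60

```text
clock: 43.5
tcp_pos: [0.4656, -0.3047, 0.1192]
orientation: [-0.985, -1.507, 1.507]
contact_force: [-0.1, 0.2, 0.6]
grip_width: 0.0099
```

```bash
python3 - <<'E'
from h import *
from bench import r
o,M=st(r)
print(((np.array([.4473,-.3134,.152])-o["tcp_pos"])@M)*1000)
E
```

```text
t 43.5 tcp [ 0.4656 -0.3047  0.1192] w 0.0099 F [-0.1  0.2  0.6]
x_tool [-0.401  0.916 -0.   ] yaw 113.66 z_tool [-0.916 -0.401 -0.   ] q [ 0.    0.44  0.6   1.96 -0.33  0.84  2.76]
[ -0.63167489 -32.79741362  20.19708684]
```

send_rows --pt "0 -1 0 0 0" --pt "0 -3 0 0 0" --pt "0 -3.5 0 0 0" --pt "0 -3 0 0 0" --pt "2.6 0 -1 0 0" --pt "5 0 -1.9 0 0" --pt "5 0 -1.9 0 0" --pt "5 0 -1.9 0 0" --pt "5 0 -1.9 0 0" --pt "5 0 -1.9 0 0" --pt "5 0 -1.9 0 0" --pt "5 0 -1.9 0 0"

```text
clock: 45.0
tcp_pos: [0.4455, 0.0988, 0.2249]
orientation: [-0.986, -1.508, 1.505]
contact_force: [1.1, -0.4, -0.7]
grip_width: 0.0099
```

send_rows --pt "5 0 -1.9 0 0" --pt "5 0 -1.9 0 0" --pt "5 0 -1.9 0 0" --pt "2.6 0 -1 0 0" --pt "0 0 0 0 0" --pt "0 0 0 8.6 0" --pt "0 0 0 8.6 0" --pt "0 0 0 8.6 0" --pt "0 0 0 0 0" --pt "0 0 0 0 0" --pt "0 0 0 0 0" --pt "0 0 0 0 0"

```text
clock: 46.5
tcp_pos: [0.4363, 0.2851, 0.224]
orientation: [-1.226, -1.182, 1.182]
contact_force: [0.9, 0.8, -1.2]
grip_width: 0.0093
```

```bash
python3 - <<'E'
from h import *
from bench import r
o,M=st(r)
C=np.array([.5095,.298]);c=o["tcp_pos"]-M[:,2]*.0748;print("cup4 axis",c)
d=np.array([*(C-c[:2]),0]);print("tool cm",np.round(d@M*100,2))
w=grab(r,"wrist","ad_w");s=grab(r,"side","ad_side")
crop("ad_side","ad1",230,170,390,320,3.7)
E
```

```text
t 46.5 tcp [0.4363 0.2851 0.224 ] w 0.0093 F [ 0.9  0.8 -1.2]
x_tool [ 0.037  0.999 -0.   ] yaw 87.9 z_tool [-0.999  0.037  0.   ] q [-0.98  0.21  0.33  1.92 -0.08  1.03  0.92]
cup4 axis [0.51103846 0.28240084 0.22400767]
tool cm [ 1.55 -0.    0.21]
```

View pics/ad1.png

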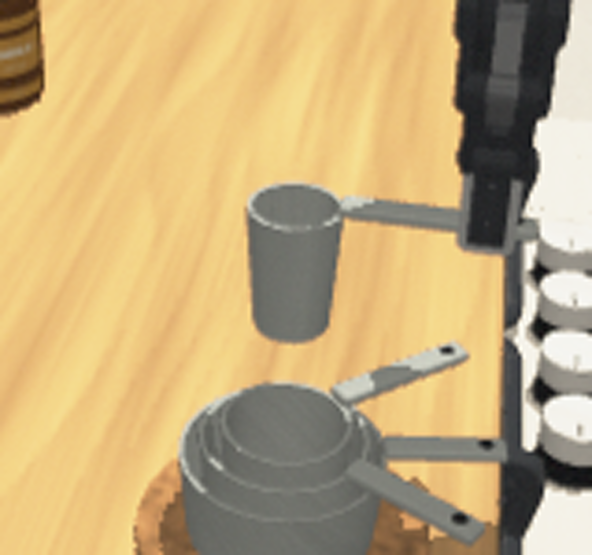

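View pics/ad_w.png

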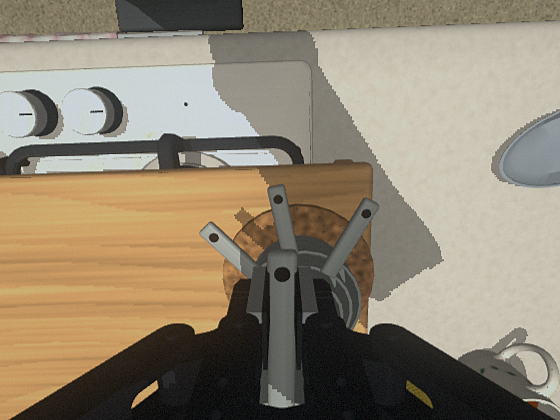

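send_rows --pt "1.55 0 0.2 0 0" --pt "0 1.5 0 0 0" --pt "0 1.5 0 0 0" --pt "0 0 0 0 0" --pt "0 0 0 0 0" --pt "0 0 0 0 0"

```text
clock: 47.35
tcp_pos: [0.4352, 0.3009, 0.1944]
orientation: [-1.227, -1.182, 1.181]
contact_force: [-0.3, -0.1, 0.1]
grip_width: 0.0099
```

```bash
python3 - <<'E'
from h import *
from bench import r
o,M=st(r)
C=np.array([.5095,.298]);c=o["tcp_pos"]-M[:,2]*.0748;print("cup4 axis",c)
d=np.array([*(C-c[:2]),0]);print("tool cm",np.round(d@M*100,2))
s=grab(r,"side","ae_side");c=grab(r,"scene","ae_scene")
A=cv2.imread("pics/ae_side.png")[200:330,250:354];B=cv2.imread("pics/ae_scene.png")[120:240,120:216]
cv2.imwrite("pics/ae1.png",np.hstack([cv2.resize(A,(480,600),interpolation=cv2.INTER_CUBIC),np.vstack([cv2.resize(B,(320,400),interpolation=cv2.INTER_CUBIC),np.zeros((200,320,3),np.uint8)])]))
E
```

```text
t 47.35 tcp [0.4352 0.3009 0.1944] w 0.0099 F [-0.3 -0.1  0.1]
x_tool [0.038 0.999 0.001] yaw 87.85 z_tool [-0.999  0.038 -0.001] q [-0.99  0.25  0.32  1.94 -0.1   0.96  0.91]
cup4 axis [0.50995768 0.2980881  0.19446369]
tool cm [-0.01 -0.    0.05]
```

View pics/ae1.png

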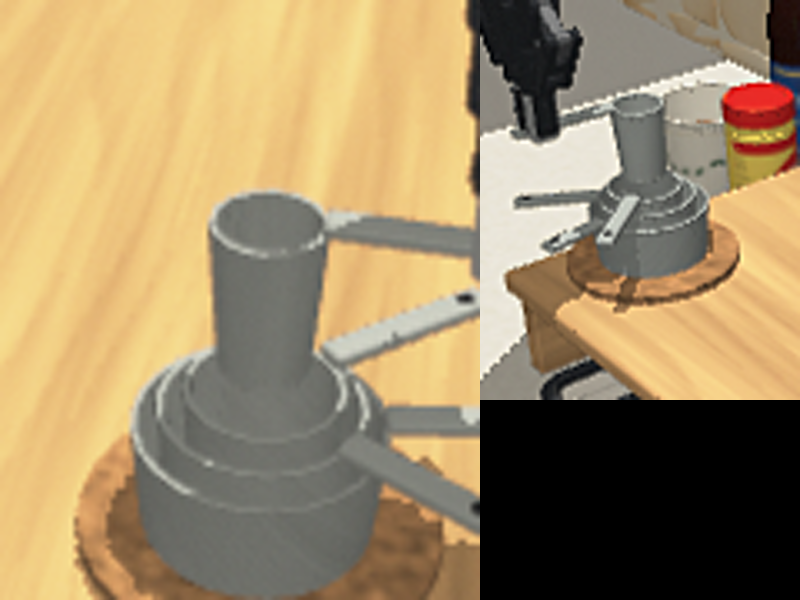

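Well aligned. Lower from 0.194 to about 0.139, then feel for contact.

send_rows --pt "0 1.5 0.05 0 0" --pt "0 1.5 0 0 0" --pt "0 1.2 0 0 0" --pt "0 0.8 0 0 0" --pt "0 0.4 0 0 0" --pt "0 0 0 0 0" --pt "0 0 0 0 0"

```text
clock: 48.32
tcp_pos: [0.4346, 0.301, 0.1404]
orientation: [-1.227, -1.182, 1.181]
contact_force: [-0.2, -0.3, 0.2]
grip_width: 0.0098
```

send_rows --pt "0 0.2 0 0 0" --pt "0 0 0 0 0" --pt "0 0 0 0 0"

```text
clock: 48.7
tcp_pos: [0.4344, 0.3009, 0.1381]
orientation: [-1.227, -1.182, 1.182]
contact_force: [-0.2, 0.0, -0.3]
grip_width: 0.0096
```

send_rows --pt "0 0.15 0 0 0" --pt "0 0 0 0 0" --pt "0 0 0 0 0"

```text
clock: 49.08
tcp_pos: [0.4343, 0.3008, 0.1365]
orientation: [-1.227, -1.182, 1.182]
contact_force: [-0.5, 1.1, -0.8]
grip_width: 0.0098
```

send_rows --pt "0 0.1 0 0 0" --pt "0 0 0 0 0" --pt "0 0 0 0 0"

```text
clock: 49.45
tcp_pos: [0.4342, 0.301, 0.1357]
orientation: [-1.226, -1.182, 1.182]
contact_force: [-1.8, -0.0, 4.0]
grip_width: 0.0094
```

Contact at the predicted height. I'll release, lift, and draw back.

send_rows --pt "0 0 0 0 0.15" --pt "0 0 0 0 0.28" --pt "0 0 0 0 0.28" --pt "0 0 0 0 0.28" --pt "0 -1 0 0 0.28" --pt "0 -2 0 0 0.28" --pt "0 -3 0 0 0.28" --pt "0 -3 0 0 0.28" --pt "0 0 0 0 0.28" --pt "0 0 0 0 0.28" --pt "0 0 0 0 0.28"

```text
clock: 50.82
tcp_pos: [0.4338, 0.3004, 0.2246]
orientation: [-1.227, -1.18, 1.183]
contact_force: [-0.4, 0.2, 0.2]
grip_width: 0.0241
```

```bash
python3 - <<'E'
from h import *
from bench import r
o,M=st(r)
w=grab(r,"wrist","af_w")
crop("af_w","af1",160,170,410,400,2.6)
E
```

```text
t 50.83 tcp [0.4338 0.3004 0.2246] w 0.0241 F [-0.4  0.2  0.2]
x_tool [ 0.037  0.999 -0.001] yaw 87.86 z_tool [-0.999  0.037  0.001] q [-1.    0.22  0.33  1.9  -0.08  1.03  0.89]
```

View pics/af1.png

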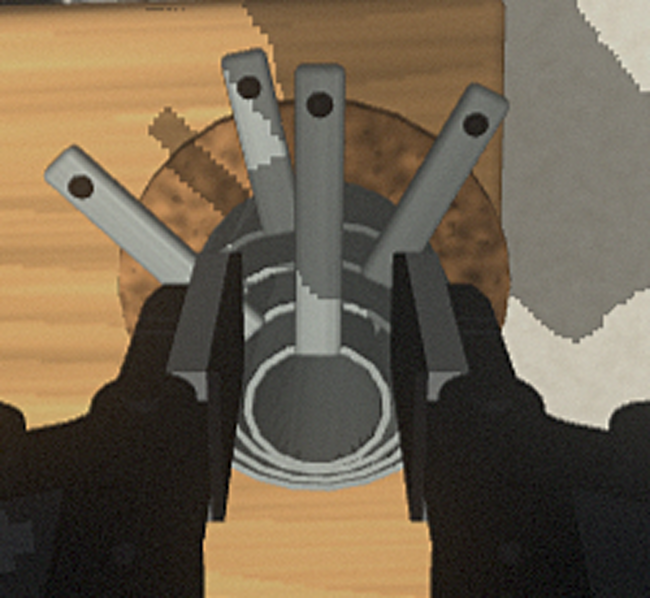

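send_rows --pt "-3 -2 0 0 0.28" --pt "-5 -2 0 0 0.28" --pt "-5 -1 0 0 0.28" --pt "-5 0 0 0 0.28" --pt "-2 0 0 0 0.28" --pt "0 0 0 0 0.28" --pt "0 0 0 0 0.28" --pt "0 0 0 0 0.28"

```text
clock: 51.88
tcp_pos: [0.4269, 0.1024, 0.2753]
orientation: [-1.226, -1.183, 1.184]
contact_force: [0.0, -0.4, -0.2]
grip_width: 0.0241
```

```bash
python3 - <<'E'
from h import *
from bench import r
o,M=st(r)
w=grab(r,"wrist","ag_w");s=grab(r,"side","ag_side");c=grab(r,"scene","ag_scene")
A=cv2.imread("pics/ag_side.png")[240:350,255:367];B=cv2.imread("pics/ag_scene.png")[130:230,120:216];W=cv2.imread("pics/ag_w.png")
cv2.imwrite("pics/ag1.png",np.hstack([cv2.resize(A,(400,393),interpolation=cv2.INTER_CUBIC),cv2.resize(B,(377,393),interpolation=cv2.INTER_CUBIC)]))
for n,f in(("side",s),("scene",c)):
  for t in("honey_jar","pepper_mill","spice_jar"): print(n,t,[(round(x["p"],2),np.round(x["rect"]).astype(int).tolist()) for x in r.recognise(n,t)][:1])
E
```

```text
t 51.88 tcp [0.4269 0.1024 0.2753] w 0.0241 F [ 0.  -0.4 -0.2]
x_tool [ 0.035  0.999 -0.   ] yaw 88.0 z_tool [-0.999  0.035  0.   ] q [-0.83 -0.01  0.46  2.02  0.01  1.13  1.16]
side honey_jar [(0.97, [212, 153, 243, 200])]
side pepper_mill [(0.84, [193, 160, 222, 228])]
side spice_jar [(0.95, [182, 211, 204, 248])]
scene honey_jar [(0.87, [348, 182, 385, 233])]
scene pepper_mill [(0.83, [306, 147, 325, 206])]
scene spice_jar []
```

View pics/ag1.png

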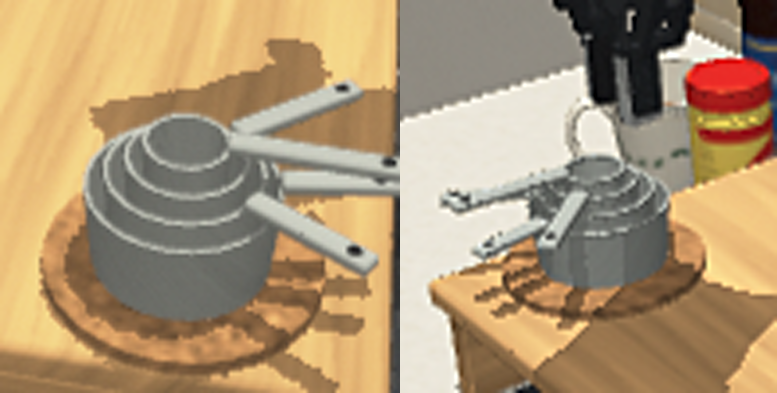

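View pics/ag_w.png

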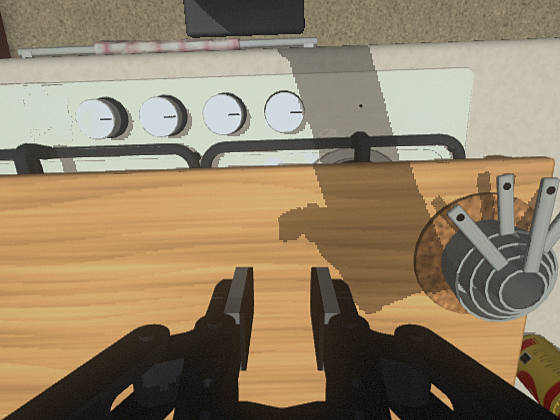

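View pics/ag_scene.png

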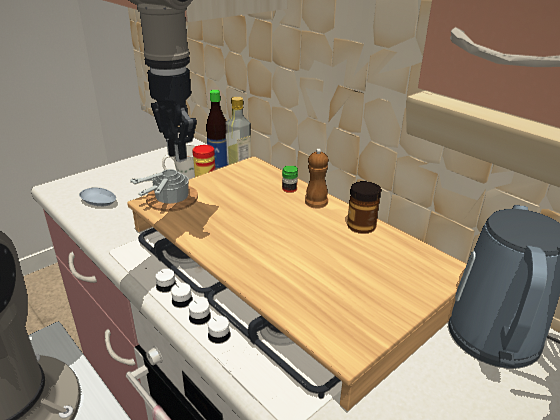

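```bash
python3 - <<'E'
from bench import r
print(r.hand_in()); print(r.get_obs()["clock"])
E
```

```text
the job is handed in; nothing more can be done
None
the job is handed in; nothing more can be done
```

The four measuring cups are nested on the cork mat, largest outside to smallest innermost. I handed the job in at about 52 s of the 112 s allowed.

I picked up each cup by its handle with a 60 N grip. Each was lowered until the wrist felt light contact (4 to 8 N), then released. The handles point about 190°, 150°, 222° and 178° from world x, from largest cup to smallest, so the fingers cleared the handles below.

**Checks that passed:**
- **Position:** the mat's centre measured (0.509, 0.297) m. The first three cups, measured by wrist camera after release, were within about 2 mm of it. The smallest was commanded to the same point, and I judged it by picture only.
- **Seating:** each cup touched within about 1 mm of the height expected for sitting right on the floor below it. In the last side, scene and wrist pictures, all four rims look level and evenly stepped.
- **Surroundings:** in the last side picture the jars and the mill are within a few pixels of their first places. The arm was clear of everything.

**Checks that failed or disagreed:**
- **First grasp missed:** the fingers closed on nothing above the largest cup's handle. The fingertips were about 30 mm higher than the reported tool position and `r.tip_extent` imply. I measured this from the pictures and corrected for it in every later grasp.
- **Camera mismatch:** the scene and side cameras put the cups up to about 8 mm in y from where the wrist camera did. I used the wrist camera once the arm had settled.
- **Missed detection:** the network found no spice jar in the last scene picture, but it is plainly visible there, and the side view found it.

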